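# Pack the tape rolls into the supply chest and close its stayed lid

## Task

Pack away the tape: slide the stop collar off the end of the roll bar, then slide every tape roll off the bar, and put the collar and all the tape rolls, also those lying on the table, into the open supply chest. Then break the locked lid stay by pushing its knuckle in towards the lid's hinge, and lower the lid gently, without letting it slam, until it is fully shut. Do not knock over the two paint bottles, the mixing cup or the jar.

Things in the scene. Friction and masses are not known exactly. Their poses are not given: they have to be found in the camera images.
- chest_in (a point): centre of the inner floor of the open plywood supply chest, a fixed box on the right of the table: outside 270 mm (its x) by 220 mm (its y) by 95 mm high, walls and floor 8 mm, so inside 254 by 204 by 87 mm. Its x runs along the lid's hinge and away from the robot, its y from the hinge side to the front of the chest, z up. The lid stands open over the hinge side (-y) and leans 0.14 rad over the chest from upright.
- chest_hinge (a point): middle of the lid's hinge axis, at the top edge of the chest's -y wall, 95 mm above the table (chest_in +(0, -110, 87) mm); the hinge axis is the chest's x. Its axes are the chest's.
- lid (a joint): hinge angle of the lid (rad): 0 shut, 1.43 standing open with the stay locked; it lies flat on the chest's rim when shut. Lid 270 by 220 by 10 mm, about 0.45 kg with its handle. Once the stay is broken, the stiff joints still hold it while it stands steep, but lower than about 1.2 rad it may fall of itself, and slams unless it is held.
- lid_handle (a point): middle of the lid's handle, a round steel bar 12 mm thick and 110 mm long, parallel to the hinge, 35 mm out from the lid's front edge in the lid's plane (255 mm from the hinge axis, 5 mm above the lid's underside); two arms at its ends join it to the lid. With the lid open it is the topmost part, about 345 mm above the table.
- stay (a joint): angle at the knuckle of the lid stay (rad): -0.14 locked (a little past straight, against its stop), 0 straight, growing as it folds, about 0.4 when clearly broken, about 2.9 with the lid shut. Locked, it holds the lid against any downward push. About 1.5 to 3 N at the knob, square to the links and towards the hinge (which is towards chest -y and downwards), breaks it; it stays where it is left.
- stay_knob (a point): the grip point of the black round knob on the knuckle pin of the steel lid stay: the knob is 15 mm thick, its axis along the chest's x, it is 46 mm long and stands out beyond the chest's far (+x) end; the point lies on its axis, 20 mm from its free end and 46 mm out from the end face of the chest. Two equal links 120 mm long, 16 mm wide, run from the chest's end face to the knuckle and from there to the lid's edge.
- stay_foot (a point): the lower pivot of the stay, on the chest's +x end face, 165 mm in front of the hinge and 30 mm below the rim; the knuckle moves in a circle of about 120 mm radius about this axis (parallel to the chest's x) as the stay folds.
- bar_end (a point): centre of the free end of the roll bar: a fixed steel base 110 by 220 by 12 mm with a post, top 130 mm high, from which a level round bar 16 mm thick sticks out, its axis 115 mm above the table. The bar runs along the stand's y; its free end points to the stand's -y.
- bar_root (a point): centre of the bar where it leaves the flange at its post, 219 mm from bar_end; the direction from here to bar_end is the way things slide off.
- collar_mid (a point): the stop collar: a black rubber ring, outside diameter 58 mm, hole 22 mm, width 24 mm, about 110 g, the outermost thing on the bar; it slides on the bar under a light pull. The point is its centre, which hangs 3 mm below the bar's axis; the ring's axis is its own y axis.
- roll_a_mid (a point): a roll of tape, outside diameter 68 mm, hole 38 mm, width 28 mm, about 80 g; the point is its centre (half-way across its width, on the axis of the hole). At the start it hangs on the roll bar, its centre 11 mm below the bar's axis; the roll's axis is its own y axis. Not there in every run.
- roll_b_mid (a point): a roll of tape, outside diameter 68 mm, hole 38 mm, width 28 mm, about 80 g; the point is its centre (half-way across its width, on the axis of the hole). At the start it hangs on the roll bar, its centre 11 mm below the bar's axis; the roll's axis is its own y axis. Not there in every run.
- roll_c_mid (a point): a roll of tape, outside diameter 68 mm, hole 38 mm, width 28 mm, about 80 g; the point is its centre (half-way across its width, on the axis of the hole). At the start it hangs on the roll bar, its centre 11 mm below the bar's axis; the roll's axis is its own y axis. Not there in every run.
- roll_d_mid (a point): a roll of tape, outside diameter 68 mm, hole 38 mm, width 28 mm, about 80 g; the point is its centre (half-way across its width, on the axis of the hole). At the start it lies flat on the table; the roll's axis is its own z axis. Not there in every run; it may get knocked a few centimetres aside.
- roll_e_mid (a point): a roll of tape, outside diameter 68 mm, hole 38 mm, width 28 mm, about 80 g; the point is its centre (half-way across its width, on the axis of the hole). At the start it lies flat on the table; the roll's axis is its own z axis. Not there in every run; it may get knocked a few centimetres aside.
- bottle_a: a squeeze bottle of paint, 54 mm across, 150 mm high, standing; origin at its foot, z up its axis
- bottle_b: a squeeze bottle of paint, 60 mm across, 165 mm high, standing; origin at its foot, z up its axis
- cup: an empty mixing cup, 74 mm across, 85 mm high, standing; origin at its foot, z up its axis
- jar: a low jar, 64 mm across, 65 mm high, standing; origin at its foot, z up its axis
Not all that is in view belongs to the job. Leave any blue or pink look-alike of the part that bears roll_e_mid alone.

How it is judged:
On the way, in this order (a step that is already met when the one before it is completed fails the run):
1. the stop collar is off the end of the bar (y of collar_mid in the frame of bar_end below -0.012 m), for 0.1 s.
2. the collar and all the tape rolls are in the chest, the lid still standing open (x of collar_mid in the frame of chest_in between -0.122 and 0.122 m and y of collar_mid in the frame of chest_in between -0.098 and 0.098 m and z of collar_mid in the frame of chest_in between 0 and 0.06 m and x of roll_a_mid in the frame of chest_in between -0.122 and 0.122 m and y of roll_a_mid in the frame of chest_in between -0.098 and 0.098 m and z of roll_a_mid in the frame of chest_in between 0 and 0.06 m and x of roll_b_mid in the frame of chest_in between -0.122 and 0.122 m and y of roll_b_mid in the frame of chest_in between -0.098 and 0.098 m and z of roll_b_mid in the frame of chest_in between 0 and 0.06 m and x of roll_c_mid in the frame of chest_in between -0.122 and 0.122 m and y of roll_c_mid in the frame of chest_in between -0.098 and 0.098 m and z of roll_c_mid in the frame of chest_in between 0 and 0.06 m and x of roll_d_mid in the frame of chest_in between -0.122 and 0.122 m and y of roll_d_mid in the frame of chest_in between -0.098 and 0.098 m and z of roll_d_mid in the frame of chest_in between 0 and 0.06 m and x of roll_e_mid in the frame of chest_in between -0.122 and 0.122 m and y of roll_e_mid in the frame of chest_in between -0.098 and 0.098 m and z of roll_e_mid in the frame of chest_in between 0 and 0.06 m and value of joint lid above 1.2 rad), for 0.3 s.
3. the lid stay is broken at its knuckle (value of joint stay above 0.35 rad and value of joint lid above 0.9 rad), for 0.1 s.
At the end, for the whole second after the job is handed in: The collar and every tape roll lie inside the chest (centres within 122 mm along x and 98 mm along y of chest_in, less than 60 mm above its floor), the lid is shut to within 0.03 rad and at rest (x of collar_mid in the frame of chest_in between -0.122 and 0.122 m and y of collar_mid in the frame of chest_in between -0.098 and 0.098 m and z of collar_mid in the frame of chest_in between 0 and 0.06 m and x of roll_a_mid in the frame of chest_in between -0.122 and 0.122 m and y of roll_a_mid in the frame of chest_in between -0.098 and 0.098 m and z of roll_a_mid in the frame of chest_in between 0 and 0.06 m and x of roll_b_mid in the frame of chest_in between -0.122 and 0.122 m and y of roll_b_mid in the frame of chest_in between -0.098 and 0.098 m and z of roll_b_mid in the frame of chest_in between 0 and 0.06 m and x of roll_c_mid in the frame of chest_in between -0.122 and 0.122 m and y of roll_c_mid in the frame of chest_in between -0.098 and 0.098 m and z of roll_c_mid in the frame of chest_in between 0 and 0.06 m and x of roll_d_mid in the frame of chest_in between -0.122 and 0.122 m and y of roll_d_mid in the frame of chest_in between -0.098 and 0.098 m and z of roll_d_mid in the frame of chest_in between 0 and 0.06 m and x of roll_e_mid in the frame of chest_in between -0.122 and 0.122 m and y of roll_e_mid in the frame of chest_in between -0.098 and 0.098 m and z of roll_e_mid in the frame of chest_in between 0 and 0.06 m and value of joint lid below 0.03 rad and value of joint stay above 2.5 rad and velocity of joint lid between -0.05 and 0.05 rad/s); the robot touches nothing.
It fails at once if the lid slams: it turns faster than 1.5 rad/s in the last 0.25 rad before it is shut (value of joint lid below 0.25 rad and velocity of joint lid below -1.5 rad/s).
It fails at once if a paint bottle, the cup or the jar is knocked over (angle between any of bottle_a, bottle_b, cup, jar's own z axis and vertical above 0.6 rad).
Of roll_a, roll_b, roll_c, roll_d, roll_e only 3 to 5 are there at a start; the rules pass over those that are not, and their reading is None.
At some moment in a run one of roll_d, roll_e may be knocked a few centimetres aside while the robot is not near it.
It also fails if it takes over 210 s, if anything falls off the work surface, if the arm or the gripper's body presses on something with over 40 N, if the wrist force passes 120 N, or if a joint passes its speed limit or range.

## Robot

A 7-joint arm with a two-finger parallel gripper is mounted at the origin on the work surface. World frame = base frame: x ahead of the robot, y to its left, z up, the work surface at z = 0. Lengths are in m, angles in rad, forces in N, time in s.
With the tool pointing down it reaches from about 0.425 to 0.925 m from the base axis. Payload 6.8 kg.
Tool frame: the origin (TCP) lies between the finger pads; the fingertips stand 22 mm ahead of it and the grasp point (between the pads) lies 3 mm ahead of it; z points along the fingers, y is the direction in which the jaws open and shut (so a half turn about z gives the same grasp; the last joint's range is limited). The gripper opens to 85 mm and grips with 20 to 120 N. Pads are 22 mm wide; open, the fingers measure 114 mm over their backs; the gripper's body (76 mm by 85 mm) begins 54 mm behind the grasp point. The pads swing forward as they close: fully open they stand 13 mm farther back than shut.
Start: joints at [1.033, 0.477, 0.022, 1.555, -0.011, 1.109, -0.083], TCP at [0.281, -0.614, 0.253] pointing down, gripper open.
Joint ranges: [-2.96, 2.96], [-0.34, 2.1], [-1.41, 1.46], [0.24, 2.44], [-1.37, 4.51], [0.17, 1.92], [-2.96, 2.96]. Speed limits (rad/s): [2.39, 2.39, 3.14, 3.14, 3.14, 3.14, 3.14].

## Interface

Orientations are given as a unit quaternion [w, x, y, z].
In Python, from station import bot gives the robot as it stands. The module is installed in compiled form; this text tells all that it offers.
- The arm moves only by the tool drive_tool, never from a script. Its argument "series" is one flat list of numbers, 7 for each row, row after row: the opening, from -1 (shut) to 1 (fully open), then the shift along the tool's x, y, z in mm, then the turn, a rotation vector about the tool's x, y, z in rad. In form: [jaw, x, y, z, wx, wy, wz, jaw, x, y, z, wx, wy, wz, ...]. A call has 1 to 12 rows; each row shifts and turns the commanded pose from where the row before left it, along the tool's axes as they then stand; what a row does not reach is not made up. A row lasts 1/8 s, in which the tool goes at most 62.5 mm and 10.7 degrees, less where a joint would pass 70% of its speed; a pose out of reach is approached as far as the arm can. A call with a gripper value outside its range is refused whole. The fingers move at their own pace and stop on an object; "force" is the grip in N (left out, the last holds). Time passes only in rows, so rows that do not move let the fingers close. It gives the time, the measured TCP pose, the force and the opening at its end, in the units of the state.
- bot.get_obs(): the state, without advancing time (a new reading comes with each control period).
- bot.read_camera(name): name is "scene" or "top"; returns a dict with "pixels" (420x560x3 uint8, blue, green, red), "camera_matrix" (3x3 intrinsics, pixels), "rvec" (rotation vector, rad) and "tvec" (3), from world to camera coordinates, as OpenCV has them. Camera axes: x right, y down, z forward; pixel columns grow to the right and rows downward; lengths in m; the calibration is good to about 2 mm. A picture is of the moment at which its call begins. There is no depth.
- bot.hand_in(): hands the job in, once; it reports no verdict.
The state is a dict: "t": time; "q": joint angles; "joint_vel": joint speeds; "joint_torque": joint torques, N m; "eef_pos": TCP position; "tool_rot": TCP orientation; "contact_force": force on the tool from outside, world axes, zero at the start; "torque": the same for the moment, N m; "gripper_width": opening from 0.0 (shut) to 1.0 (fully open).
Only numpy, scipy, OpenCV 4.12 (cv2) and the standard library are available. Lean on these libraries where they do the work, as an engineer would, in place of code of your own. Each camera call takes 0.05 s, during which the arm holds its last target. There are 200 camera calls.

## Working session

There is one attempt and no reset: what is moved stays moved. The work goes in short steps, Python scripts to look and compute and a tool call to move; the robot and the scene stay as the last step left them, time stands still between calls to the robot, and variables do not carry over. Pictures are saved under pics/ and viewed, about 12 in all and at most 16, crops included, and the job is handed in when it is done.

Besides the shell and the picture viewer there is one more tool, called after "Emit:" as name(argument=value, ...) on one line, values as JSON. drive_tool: Moves the arm, as the interface text tells. Its arguments: {"type":"object","properties":{"series":{"type":"array"},"force":{"type":"number"}},"required":["series"]}

```bash
mkdir -p pics; cat > h.py <<'E'
from station import bot
import numpy as np, cv2
from scipy.spatial.transform import Rotation as R
def cam(n):
    c=bot.read_camera(n); c['Rm']=cv2.Rodrigues(np.array(c['rvec'],float))[0]; c['K']=np.array(c['camera_matrix'],float); c['t']=np.array(c['tvec'],float).ravel(); return c
def ray(c,u,v):
    d=c['Rm'].T@np.linalg.solve(c['K'],[u,v,1.]); return -c['Rm'].T@c['t'],d/np.linalg.norm(d)
def onz(c,u,v,z):
    o,d=ray(c,u,v); return o+d*(z-o[2])/d[2]
def proj(c,p):
    q=c['K']@(c['Rm']@np.array(p,float)+c['t']); return q[:2]/q[2]
def tri(c1,p1,c2,p2):
    o1,d1=ray(c1,*p1);o2,d2=ray(c2,*p2)
    s=np.linalg.lstsq(np.c_[d1,-d2],o2-o1,rcond=None)[0]; a=o1+s[0]*d1;b=o2+s[1]*d2
    return (a+b)/2,np.linalg.norm(a-b)
def rot():
    q=np.array(bot.get_obs()['tool_rot']); return R.from_quat(q[[1,2,3,0]])
def to_tool(p):  # shift in tool axes (mm) to bring TCP to world p
    return rot().inv().apply(np.array(p)-np.array(bot.get_obs()['eef_pos']))*1000
E
python3 - <<'E'
from h import *
for n in('scene','top'):
    c=cam(n); cv2.imwrite(f'pics/{n}0.png',cv2.resize(c['pixels'],(784,588),interpolation=cv2.INTER_CUBIC)); print(n,c['K'].round(1).tolist(),(-c['Rm'].T@c['t']).round(3),c['Rm'].round(2).tolist())
print(bot.get_obs())
E
```

```text
scene [[472.3, 0.0, 285.3], [0.0, 472.3, 216.1], [0.0, 0.0, 1.0]] [ 1.014 -0.625  0.837] [[0.85, 0.53, 0.02], [0.34, -0.5, -0.8], [-0.41, 0.68, -0.61]]
top [[499.8, 0.0, 275.6], [0.0, 499.8, 209.8], [0.0, 0.0, 1.0]] [0.416 0.08  1.343] [[0.03, -1.0, 0.0], [-0.99, -0.03, -0.14], [0.14, 0.0, -0.99]]
{'t': 0.1, 'q': array([ 1.0328806 ,  0.47773149,  0.02236238,  1.55635225, -0.01152499,
        1.10930307, -0.08312954]), 'joint_vel': array([-5.09390650e-04, -2.45570306e-03, -1.21347664e-03, -4.17507688e-03,
       -2.44299591e-04,  3.72514790e-04,  5.20247368e-05]), 'joint_torque': array([ 4.53573288e-03, -5.97767937e+01,  1.61411963e+00, -2.81953794e+01,
        1.28658861e-02,  5.04783180e-03, -7.19587138e-05]), 'eef_pos': array([ 0.28105356, -0.61315474,  0.252414  ]), 'tool_rot': array([-8.00522030e-04,  9.76999779e-01,  2.13238687e-01, -2.30225698e-04]), 'contact_force': array([ 0.12106511,  1.06488835, -0.23653783]), 'torque': array([ 0.02946243, -0.03490702,  0.05572552]), 'gripper_width': 1.0027844336360061}
```

View pics/scene0.png

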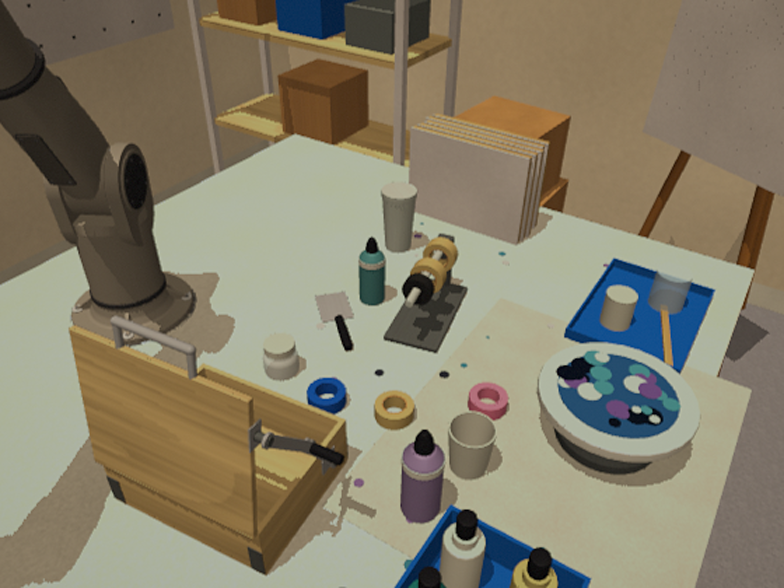

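View pics/top0.png

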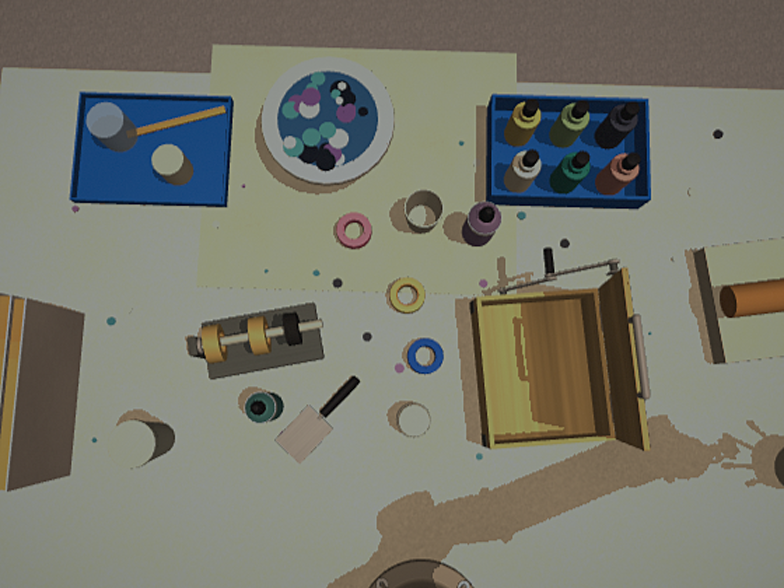

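Scene view: bar with black collar (418,288) and two tan rolls (430,270),(440,250); tan roll on the table (394,409), blue (327,395) and pink (488,400) decoys. Top view: collar (291,328), rolls (259,335),(212,342), table roll (407,295), decoys blue (425,355), pink (353,230). Candidates for the table roll: tan (407,295), blue, pink and (in the trays) yellow caps; I choose the tan one. Close crop check next.

```bash
python3 - <<'E'
from h import *
s=cam('scene');t=cam('top')
def crop(c,u,v,w,h,k): return cv2.resize(c['pixels'][v:v+h,u:u+w],(w*k,h*k),interpolation=cv2.INTER_CUBIC)
a=crop(t,125,195,195,90,4)
b=np.hstack([crop(s,265,160,98,90,4),crop(s,160,285,97,90,4)])
cv2.imwrite('pics/crop1.png',np.vstack([a[:, :780],b[:,:780]])[:600])
# colour blobs tan
for n,c in(('s',s),('t',t)):
    hsv=cv2.cvtColor(c['pixels'],cv2.COLOR_BGR2HSV)
    m=cv2.inRange(hsv,(12,90,70),(32,255,255))
    k,l,st,ce=cv2.connectedComponentsWithStats(m)
    for i in range(1,k):
        if st[i,4]>60: print(n,st[i].tolist(),ce[i].round(1))
# hole centre of table roll: centroid of outer contour onto z=.028
E
```

```text
s [142, 0, 140, 50, 2350] [202.   23.1]
s [291, 0, 32, 50, 668] [307.6  29.2]
s [290, 0, 270, 221, 13953] [426.4  89.1]
s [329, 5, 30, 27, 240] [340.3  19. ]
s [94, 23, 29, 20, 133] [107.5  33.1]
s [70, 33, 19, 29, 132] [79.9 47.6]
s [153, 38, 128, 78, 5285] [225.3  77.5]
s [289, 92, 4, 27, 98] [290.5 105.2]
s [406, 95, 28, 21, 151] [420.4 105.8]
s [11, 143, 13, 27, 84] [ 17.7 157.1]
s [509, 149, 17, 18, 76] [519.2 157.6]
s [293, 169, 34, 41, 631] [311.9 186. ]
s [472, 221, 9, 40, 207] [475.5 240.6]
s [49, 232, 199, 178, 19072] [144.7 319.5]
s [268, 279, 28, 28, 616] [281.2 292.5]
s [364, 399, 34, 21, 373] [379.3 412.7]
t [366, 73, 20, 31, 232] [375.2  85.3]
t [97, 76, 64, 21, 321] [128.7  85.9]
t [444, 191, 8, 37, 164] [447.6 208.3]
t [278, 198, 26, 26, 372] [290.2 210.6]
t [521, 199, 39, 28, 825] [541.8 212.3]
t [340, 206, 100, 115, 8377] [384.6 263.2]
t [0, 211, 7, 64, 243] [  1.9 233. ]
t [0, 213, 17, 137, 918] [  7.  277.3]
t [177, 225, 17, 29, 355] [184.2 239.5]
t [144, 231, 18, 29, 368] [151.6 245.3]
t [449, 231, 9, 50, 169] [452.9 255.5]
t [455, 284, 10, 39, 191] [459.6 303.3]
```

View pics/crop1.png

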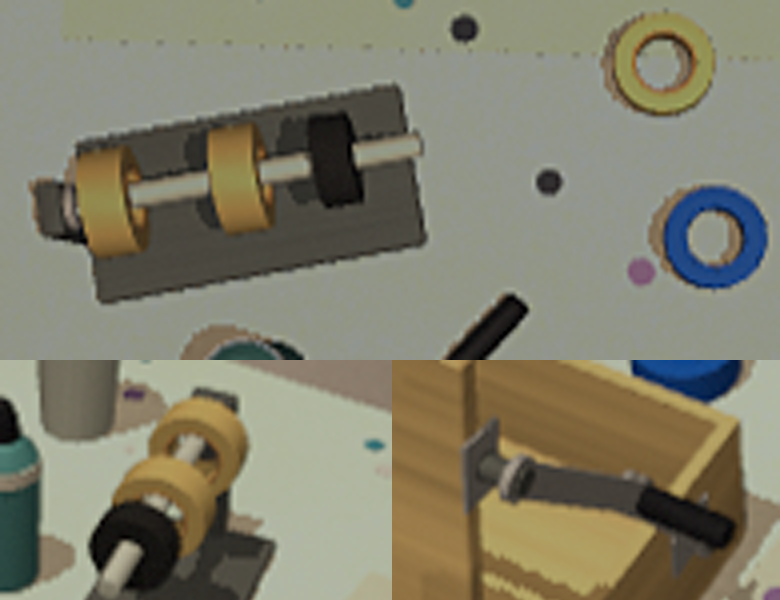

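```bash
python3 - <<'E'
from h import *
np.set_printoptions(precision=4,suppress=True)
s=cam('scene');t=cam('top')
be=onz(t,230.5,231.5,.115);br=onz(t,143,246,.115);print('bar',be,br,np.linalg.norm(be-br))
print('barend tri',tri(s,(265+110/4,160+220/4),t,(230.5,231.5)))
d=(be-br)/np.linalg.norm(be-br);print('yaw',np.degrees(np.arctan2(d[1],d[0])))
for n,u,v,r in(('col',208.5,235,.029-.003),('r1',184.5,239.5,.034-.011),('r2',152.5,245,.034-.011)):
    p=onz(t,u,v,.115+r); print(n,p,'dist from end',(be-p)@d)
print('e',onz(t,290.7,211,.028),onz(s,281.2,291,.026))
c=[onz(t,u/1.4,v/1.4,.095) for u,v in((474,299),(488,447),(600,292),(610,440))]
for p in c:print(p)
print(np.linalg.norm(c[0]-c[1]))
print('corner tri far front', onz(s,347/1.4,426/1.4,.095))
print('knob',tri(s,(242,327.5),t,(391.4,178)),tri(s,(224,320),t,(391.8,197)))
for n,u,v in(('botA',264,407),('botB',482,225),('cup',424,212),('jar',414,420),('foot of tealbase',0,0)): print(n,onz(t,u/1.4,v/1.4,.08))
E
```

```text
bar [0.5337 0.1901 0.115 ] [0.4918 0.4032 0.115 ] 0.21712726215066425
barend tri (array([0.535, 0.191, 0.121]), np.float64(0.004766202564351379))
yaw -78.87044295693009
col [0.5212 0.2404 0.141 ] dist from end 0.05175892499106782
r1 [0.5089 0.2981 0.138 ] dist from end 0.11078049726603813
r2 [0.4934 0.3744 0.138 ] dist from end 0.18860007494743075
e [0.6013 0.0404 0.028 ] [0.6058 0.0347 0.026 ]
[ 0.5888 -0.0783  0.095 ]
[ 0.3285 -0.1056  0.095 ]
[ 0.6082 -0.3054  0.095 ]
[ 0.3466 -0.3192  0.095 ]
0.26168689835055253
corner tri far front [ 0.6029 -0.0913  0.095 ]
knob (array([ 0.6678, -0.1947,  0.1695]), np.float64(0.0007678841590222255)) (array([ 0.6247, -0.1956,  0.1624]), np.float64(0.0038555163052373027))
botA [0.3859 0.2916 0.08  ]
botB [ 0.7294 -0.0935  0.08  ]
cup [0.7509 0.0142 0.08  ]
jar [0.3708 0.024  0.08  ]
foot of tealbase [1.1479 0.8432 0.08  ]
```

```bash
python3 - <<'E'
from h import *
s=cam('scene');t=cam('top')
def crop(c,u,v,w,h,k): return cv2.resize(c['pixels'][v:v+h,u:u+w],(w*k,h*k),interpolation=cv2.INTER_CUBIC)
cv2.imwrite('pics/crop2.png',np.hstack([crop(t,328,170,140,160,3)[:,:420],crop(s,160,270,95,120,4)]))
E
```

```text
(no output)
```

View pics/crop2.png

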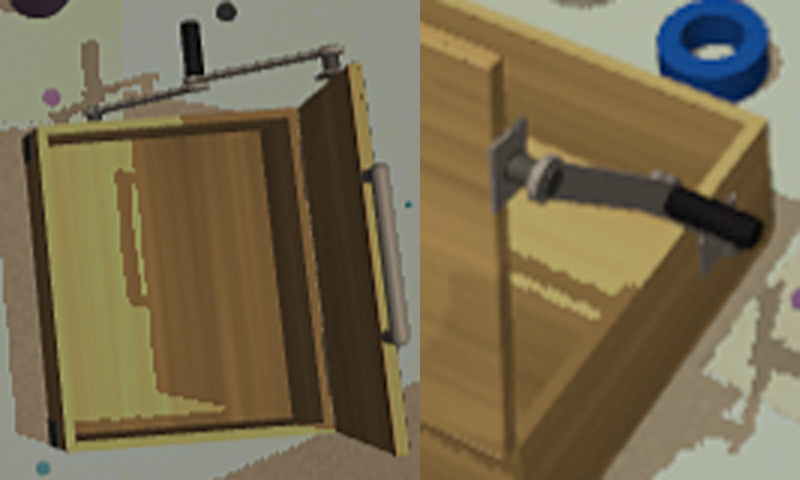

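```bash
cat > geo.py <<'E'
from h import *
np.set_printoptions(precision=4,suppress=True)
E
python3 - <<'E'
from geo import *
t=cam('top');s=cam('scene')
P=lambda u,v:onz(t,328+u/3,170+v/3,.095)
c=np.array([P(36,128),P(65,452),P(300,108),P(333,430)]);print(c)
print(np.linalg.norm(c[0]-c[1]),np.linalg.norm(c[2]-c[3]),np.linalg.norm(c[0]-c[2]),np.linalg.norm(c[1]-c[3]))
ideal=np.array([[.135,.11],[-.135,.11],[.135,-.11],[-.135,-.11]])
for sel in([0,1,2,3],[0,1]):
    A=ideal[sel];B=c[sel,:2]
    H=(A-A.mean(0)).T@(B-B.mean(0)); th=np.arctan2(H[0,1]-H[1,0],H[0,0]+H[1,1])
    Rm=np.array([[np.cos(th),-np.sin(th)],[np.sin(th),np.cos(th)]]); o=B.mean(0)-Rm@A.mean(0)
    print('yaw',th,'centre',o,'resid',(B-(A@Rm.T+o))*1000)
    # knob prediction: foot (x .135, y -.11+.165,z .065), lid attach
    for x in(.135+.066,.135+.02): 
        pass
f0=tri(s,(160+(752-420)/4,270+232/4),t,(391,178.2));f1=tri(s,(160+(672-420)/4,270+198/4),t,(392.3,196.5));print(f0,f1)
# handle ends at top, z~.345
a=onz(t,328+380/3,170+170/3,.345);b=onz(t,328+400/3,170+338/3,.345);print('handle',a,b)
E
```

```text
[[ 0.5912 -0.0819  0.095 ]
 [ 0.3253 -0.1084  0.095 ]
 [ 0.6147 -0.3041  0.095 ]
 [ 0.3491 -0.3273  0.095 ]]
0.26720773614687626 0.2665559229746308 0.22342304880008843 0.22020971545197762
yaw 0.09865133510165339 centre [ 0.4701 -0.2054] resid [[-2.3918  0.7341]
 [ 0.399   0.8861]
 [-0.5738 -2.5207]
 [ 2.5666  0.9005]]
yaw 0.09911400258350399 centre [ 0.4691 -0.2046] resid [[-1.3893 -0.1381]
 [ 1.3893  0.1381]]
(array([ 0.6683, -0.1938,  0.1674]), np.float64(0.0007090572263378371)) (array([ 0.6248, -0.1968,  0.1651]), np.float64(0.001948097487366113))
handle [ 0.5344 -0.2802  0.345 ] [ 0.4234 -0.2909  0.345 ]
```

Top crop: rim corners (36,128),(65,452),(300,108),(333,430), knob (189,22)–(193,80); the sizes agree (267×221 mm, stay link 120 mm). Scene crop: knob tip (752,232). The tape to pack is the collar, two bar rolls and the tan table roll.

Emit:
drive_tool(series=[1, 0, 0, -40, 0, 0, 0, 1, 0, 0, -40, 0, 0, 0, 1, 0, 0, -40, 0, 0, 0, 1, 0, 0, -40, 0, 0, 0, 1, 0, 0, -40, 0, 0, 0, 1, 34, -32, 0, 0, 0, 0, 1, 34, -32, 0, 0, 0, 0, 1, 34, -32, 0, 0, 0, 0, 1, 34, -32, 0, 0, 0, 0, 1, 34, -32, 0, 0, 0, 0, 1, 34, -32, 0, 0, 0, 0, 1, 34, -32, 0, 0, 0, 0], force=40)

```text
t: 2.0
eef_pos: [0.4046, -0.3093, 0.4535]
tool_rot: [0.0, 0.977, 0.213, 0.0]
contact_force: [1.4, -1.1, 0.5]
gripper_width: 1.001
```

Emit:
drive_tool(series=[1, 34, -32, 0, 0, 0, 0, 1, 34, -32, 0, 0, 0, 0, 1, 34, -32, 0, 0, 0, 0, 1, 34, -32, 0, 0, 0, 0, 1, 34, -32, 0, 0, 0, 0, 1, 34, -32, 0, 0, 0, 0, 1, 34, -32, 0, 0, 0, 0])

```text
t: 2.88
eef_pos: [0.5276, -0.0067, 0.4535]
tool_rot: [0.0, 0.977, 0.213, 0.0]
contact_force: [0.3, -0.5, 0.4]
gripper_width: 0.997
```

Emit:
drive_tool(series=[1, 0, 0, 0, 0, 0, -0.167, 1, 0, 0, 0, 0, 0, -0.167, 1, 0, 0, 0, 0, 0, -0.167, 1, 0, 0, 0, 0, 0, -0.167, 1, 0, 0, 0, 0, 0, -0.167, 1, 0, 0, 0, 0, 0, -0.167, 1, 0, 0, 0, 0, 0, -0.167, 1, 0, 0, 0, 0, 0, -0.167, 1, 0, 0, 0, 0, 0, 0])

```text
t: 4.0
eef_pos: [0.5272, -0.0081, 0.4534]
tool_rot: [0.0, 0.636, 0.772, 0.0]
contact_force: [-0.4, 0.3, -0.2]
gripper_width: 1.004
```

Emit:
drive_tool(series=[1, 49, 8.8, 25, 0, 0, 0, 1, 49, 8.8, 25, 0, 0, 0, 1, 49, 8.8, 25, 0, 0, 0, 1, 49, 8.8, 25, 0, 0, 0, 1, 49, 8.8, 25, 0, 0, 0, 1, 0, 0, 42, 0, 0, 0, 1, 0, 0, 42, 0, 0, 0, 1, 0, 0, 41, 0, 0, 0, 1, 0, 0, 0, 0, 0, 0])

```text
t: 5.12
eef_pos: [0.5214, 0.2395, 0.2006]
tool_rot: [-0.001, 0.636, 0.772, -0.003]
contact_force: [0.1, 0.0, 0.8]
gripper_width: 0.997
```

```bash
python3 - <<'E'
from geo import *
o=bot.get_obs();print(o['eef_pos'],o['q'],to_tool([.5237,.2408,.115]))
s=cam('scene');t=cam('top')
def crop(c,u,v,w,h,k): return cv2.resize(c['pixels'][v:v+h,u:u+w],(w*k,h*k),interpolation=cv2.INTER_CUBIC)
cv2.imwrite('pics/p5.png',np.hstack([crop(t,125,180,130,120,3),crop(s,255,130,130,120,3)]))
E
```

```text
[0.5214 0.2395 0.2006] [-0.0328  0.4491 -0.6537  1.8159  0.3198  0.9908 -0.6259] [ 0.9394  3.066  85.5447]
```

View pics/p5.png

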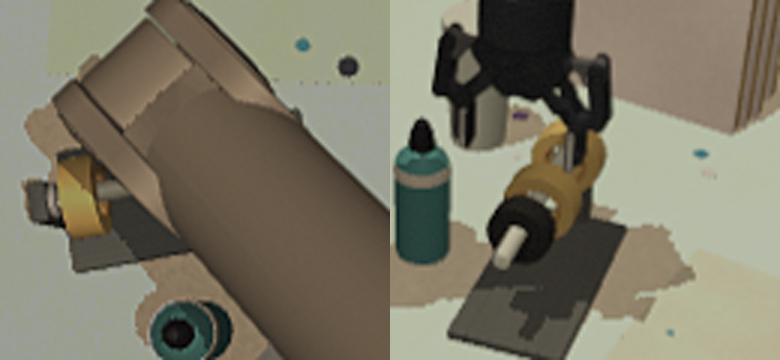

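Picture: gripper is above the bar, over the collar (scene crop (522,230)), fingers straddle it.

Emit:
drive_tool(series=[1, 1, 3, 20, 0, 0, 0, 1, 0, 0, 22, 0, 0, 0, 1, 0, 0, 22, 0, 0, 0, 1, 0, 0, 21, 0, 0, 0, 1, 0, 0, 0, 0, 0, 0, -1, 0, 0, 0, 0, 0, 0, -1, 0, 0, 0, 0, 0, 0, -1, 0, 0, 0, 0, 0, 0, -1, 0, 0, 0, 0, 0, 0, -1, 0, 0, 0, 0, 0, 0, -1, 0, 0, 0, 0, 0, 0], force=30)

```text
t: 6.6
eef_pos: [0.5263, 0.2429, 0.1195]
tool_rot: [0.0, 0.635, 0.773, 0.001]
contact_force: [-1.9, -1.3, 6.0]
gripper_width: 0.658
```

```bash
python3 - <<'E'
from geo import *
o=bot.get_obs();print(o['eef_pos'],o['gripper_width'],o['contact_force'],o['torque'])
s=cam('scene');t=cam('top')
def crop(c,u,v,w,h,k): return cv2.resize(c['pixels'][v:v+h,u:u+w],(w*k,h*k),interpolation=cv2.INTER_CUBIC)
cv2.imwrite('pics/p6.png',crop(s,255,130,130,120,4))
E
```

```text
[0.5263 0.2429 0.1195] 0.6584123734412325 [-1.8923 -1.305   5.9878] [-0.1047  0.3402  0.0145]
```

View pics/p6.png

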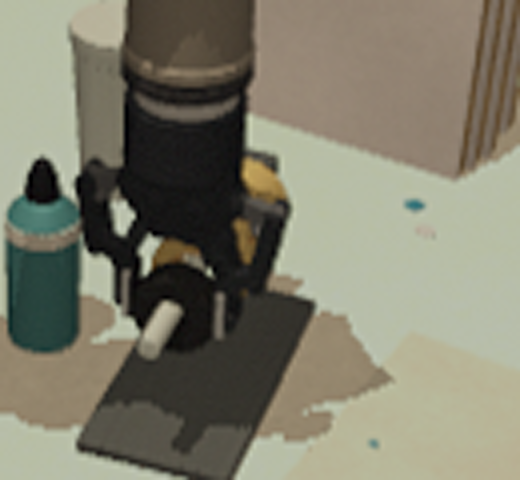

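Gripped (56 mm). Ease up, then slide off along tool −x.

Emit:
drive_tool(series=[-1, 0, 0, -4, 0, 0, 0, -1, 0, 0, -3, 0, 0, 0, -1, 0, 0, 0, 0, 0, 0], force=40)

```text
t: 7.08
eef_pos: [0.5256, 0.2422, 0.1251]
tool_rot: [-0.0, 0.635, 0.773, -0.0]
contact_force: [1.2, 0.6, -3.2]
gripper_width: 0.658
```

Emit:
drive_tool(series=[-1, -12, 0, 0, 0, 0, 0, -1, -12, 0, 0, 0, 0, 0, -1, -12, 0, 0, 0, 0, 0, -1, -12, 0, 0, 0, 0, 0, -1, -12, 0, 0, 0, 0, 0, -1, -12, 0, 0, 0, 0, 0, -1, -12, 0, 0, 0, 0, 0, -1, -12, 0, 0, 0, 0, 0, -1, 0, 0, 0, 0, 0, 0])

```text
t: 8.2
eef_pos: [0.5448, 0.1467, 0.1252]
tool_rot: [0.0, 0.636, 0.772, -0.0]
contact_force: [-0.0, -0.1, -1.2]
gripper_width: 0.652
```

```bash
python3 - <<'E'
from geo import *
o=bot.get_obs();print(o['t'],o['eef_pos'],o['gripper_width'],o['contact_force'],o['torque'])
print('to chest slot',to_tool(np.r_[np.array([.470,-.205])+.055*np.array([.995,.0985])+.07*np.array([-.0985,.995]),.2]))
s=cam('scene')
def crop(c,u,v,w,h,k): return cv2.resize(c['pixels'][v:v+h,u:u+w],(w*k,h*k),interpolation=cv2.INTER_CUBIC)
cv2.imwrite('pics/p7.png',crop(s,255,130,130,120,4))
E
```

```text
8.2 [0.5448 0.1467 0.1252] 0.6523020676555551 [-0.0415 -0.0577 -1.1533] [ 0.057   0.0357 -0.0048]
to chest slot [-266.4072  -79.485   -74.5842]
```

View pics/p7.png

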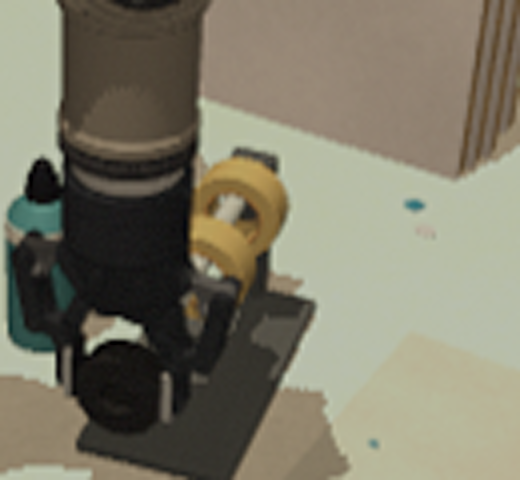

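Emit:
drive_tool(series=[-1, 0, 0, -37, 0, 0, 0, -1, 0, 0, -38, 0, 0, 0, -1, -38, -11.4, 0, 0, 0, 0, -1, -38, -11.4, 0, 0, 0, 0, -1, -38, -11.4, 0, 0, 0, 0, -1, -38, -11.4, 0, 0, 0, 0, -1, -38, -11.4, 0, 0, 0, 0, -1, -38, -11.4, 0, 0, 0, 0, -1, -38, -11.4, 0, 0, 0, 0, -1, 0, 0, 0, 0, 0, 0.094, -1, 0, 0, 0, 0, 0, 0])

```text
t: 9.62
eef_pos: [0.5178, -0.1277, 0.2004]
tool_rot: [0.0, 0.67, 0.742, 0.0]
contact_force: [-0.4, 0.8, -1.5]
gripper_width: 0.65
```

```bash
cat >> geo.py <<'E'
C=np.array([.470,-.205]);X=np.array([.995,.0985]);Y=np.array([-.0985,.995])
def ch(x,y,z): return np.r_[C+x*X+y*Y,z]
def st(*ps):
    o=bot.get_obs();print('t',round(o['t'],2),o['eef_pos'],o['gripper_width'].__round__(3),o['contact_force'],o['tool_rot'])
    e=o['eef_pos'][:2]-C;print('chest xy',e@X,e@Y,'jaw yaw',np.degrees(np.arctan2(*rot().as_matrix()[[1,0],1])))
    for p in ps:print('->',to_tool(p))
E
python3 -c "
from geo import *
st(ch(.055,.07,.05))"
```

```text
t 9.62 [ 0.5178 -0.1277  0.2004] 0.65 [-0.4262  0.7716 -1.5479] [0.     0.6701 0.7423 0.0002]
chest xy 0.05513435124286378 0.0722346858756323 jaw yaw 5.853572990395275
-> [ -2.296   -0.2047 150.3783]
```

Emit:
drive_tool(series=[-1, -4, 0, 40, 0, 0, 0, -1, 0, 0, 40, 0, 0, 0, -1, 0, 0, 40, 0, 0, 0, -1, 0, 0, 26, 0, 0, 0, -1, 0, 0, 0, 0, 0, 0, 1, 0, 0, 0, 0, 0, 0, 1, 0, 0, 0, 0, 0, 0, 1, 0, 0, 0, 0, 0, 0, 1, 0, 0, 0, 0, 0, 0])

```text
t: 10.75
eef_pos: [0.516, -0.1323, 0.0548]
tool_rot: [-0.001, 0.67, 0.742, -0.001]
contact_force: [-5.9, 0.5, -2.1]
gripper_width: 1.0
```

Emit:
drive_tool(series=[1, 0, 0, -30, 0, 0, 0, 1, 0, 0, -40, 0, 0, 0, 1, 0, 0, -40, 0, 0, 0, 1, 0, 0, -40, 0, 0, 0, 1, 40, 10, 0, 0, 0, -0.094, 1, 40, 10, 0, 0, 0, 0, 1, 40, 10, 0, 0, 0, 0, 1, 40, 10, 0, 0, 0, 0, 1, 40, 10, 0, 0, 0, 0, 1, 40, 10, 0, 0, 0, 0])

```text
t: 12.0
eef_pos: [0.5347, 0.1161, 0.2061]
tool_rot: [0.001, 0.635, 0.773, 0.001]
contact_force: [0.6, 0.0, -0.7]
gripper_width: 0.998
```

```bash
python3 - <<'E'
from geo import *
d=np.array([.193,-.981]);be=np.array([.5337,.1901])
st(np.r_[be-d*.111,.2]);
t=cam('top');s=cam('scene')
def crop(c,u,v,w,h,k): return cv2.resize(c['pixels'][v:v+h,u:u+w],(w*k,h*k),interpolation=cv2.INTER_CUBIC)
cv2.imwrite('pics/p8.png',np.hstack([crop(t,328,170,130,160,3),crop(s,225,130,130,160,3)]))
E
```

```text
t 12.0 [0.5347 0.1161 0.2061] 0.998 [ 0.5757  0.0287 -0.7284] [0.0012 0.6347 0.7727 0.001 ]
chest xy 0.09603111041947006 0.31310600010720535 jaw yaw 11.19716222548203
-> [183.7851  13.4756   6.0589]
```

View pics/p8.png

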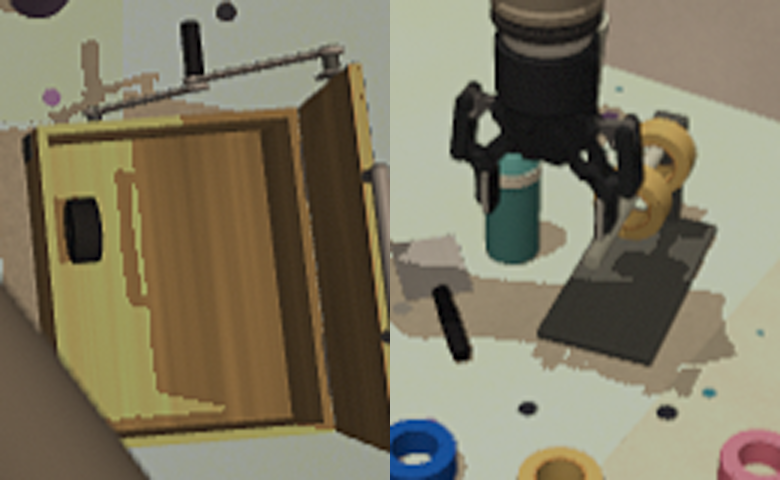

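Collar stands in the chest at crop (84,230); the two rolls hang unchanged. Next: outer roll.

Emit:
drive_tool(series=[1, 46, 4, 0, 0, 0, 0, 1, 46, 4, 0, 0, 0, 0, 1, 46, 4, 0, 0, 0, 0, 1, 46, 3.5, 0, 0, 0, 0, 1, 0, 0, 0, 0, 0, 0], force=25)

```text
t: 12.72
eef_pos: [0.5125, 0.3025, 0.2061]
tool_rot: [-0.0, 0.632, 0.775, 0.002]
contact_force: [0.1, -1.3, -0.8]
gripper_width: 0.997
```

Emit:
drive_tool(series=[1, 0, 0, 25, 0, 0, 0, 1, 0, 0, 25, 0, 0, 0, 1, 0, 0, 25, 0, 0, 0, 1, 0, 0, 22, 0, 0, 0, 1, 0, 0, 0, 0, 0, 0, -1, 0, 0, 0, 0, 0, 0, -1, 0, 0, 0, 0, 0, 0, -1, 0, 0, 0, 0, 0, 0, -1, 0, 0, 0, 0, 0, 0, -1, 0, 0, 0, 0, 0, 0])

```text
t: 13.98
eef_pos: [0.5144, 0.2983, 0.1086]
tool_rot: [0.001, 0.635, 0.773, 0.001]
contact_force: [-1.1, -2.2, 7.0]
gripper_width: 0.773
```

```bash
python3 -c "
from geo import *
d=np.array([.193,-.981]);be=np.array([.5337,.1901])
st(np.r_[be-d*.111,.107])"
```

```text
t 13.97 [0.5144 0.2983 0.1086] 0.773 [-1.0975 -2.2422  6.9853] [0.0005 0.635  0.7726 0.0007]
chest xy 0.09372648838154951 0.49644746252155864 jaw yaw 11.167249310424895
-> [ 1.0492 -1.9288  1.5661]
```

Emit:
drive_tool(series=[-1, 0, 0, -7, 0, 0, 0, -1, 0, 0, -7, 0, 0, 0, -1, 0, 0, 0, 0, 0, 0, -1, -15, 0, 0, 0, 0, 0, -1, -15, 0, 0, 0, 0, 0, -1, -15, 0, 0, 0, 0, 0, -1, -15, 0, 0, 0, 0, 0], force=35)

```text
t: 14.85
eef_pos: [0.5257, 0.2375, 0.1212]
tool_rot: [0.0, 0.635, 0.772, -0.0]
contact_force: [0.3, -0.5, -1.0]
gripper_width: 0.768
```

Emit:
drive_tool(series=[-1, -16, 0, 0, 0, 0, 0, -1, -16, 0, 0, 0, 0, 0, -1, -16, 0, 0, 0, 0, 0, -1, -16, 0, 0, 0, 0, 0, -1, -16, 0, 0, 0, 0, 0, -1, -16, 0, 0, 0, 0, 0, -1, -16, 0, 0, 0, 0, 0, -1, 0, 0, 0, 0, 0, 0, -1, 0, 0, -40, 0, 0, 0, -1, 0, 0, -40, 0, 0, 0, -1, 0, 0, 0, 0, 0, 0])

```text
t: 16.23
eef_pos: [0.5488, 0.1312, 0.2045]
tool_rot: [0.002, 0.634, 0.773, 0.003]
contact_force: [0.0, -0.1, -1.1]
gripper_width: 0.774
```

```bash
python3 -c "
from geo import *
st(ch(.055,.03,.2))"
```

```text
t 16.23 [0.5488 0.1312 0.2045] 0.774 [ 0.0344 -0.1255 -1.0954] [0.0017 0.6345 0.7729 0.0027]
chest xy 0.11151971290503676 0.32672165834490147 jaw yaw 11.23364408102303
-> [-289.869   -85.1585    3.7669]
```

Emit:
drive_tool(series=[-1, -41.4, -12.1, 0, 0, 0, 0, -1, -41.4, -12.1, 0, 0, 0, 0, -1, -41.4, -12.1, 0, 0, 0, 0, -1, -41.4, -12.1, 0, 0, 0, 0, -1, -41.4, -12.1, 0, 0, 0, 0, -1, -41.4, -12.1, 0, 0, 0, 0, -1, -41.4, -12.1, 0, 0, 0, 0, -1, 0, 0, 0, 0, 0, 0.094, -1, 0, 0, 0, 0, 0, 0])

```text
t: 17.35
eef_pos: [0.5197, -0.1711, 0.2003]
tool_rot: [-0.001, 0.67, 0.742, -0.0]
contact_force: [0.1, -0.0, -1.2]
gripper_width: 0.77
```

```bash
python3 -c "
from geo import *
st(ch(.055,.03,.052))"
```

```text
t 17.35 [ 0.5197 -0.1711  0.2003] 0.77 [ 0.0603 -0.032  -1.2151] [-0.0007  0.6702  0.7421 -0.0002]
chest xy 0.052802897752236344 0.02886132194392478 jaw yaw 5.828599531701664
-> [  0.9973   2.364  148.3451]
```

Emit:
drive_tool(series=[-1, 0, 2, 40, 0, 0, 0, -1, 0, 0, 40, 0, 0, 0, -1, 0, 0, 40, 0, 0, 0, -1, 0, 0, 28, 0, 0, 0, -1, 0, 0, 0, 0, 0, 0, 1, 0, 0, 0, 0, 0, 0, 1, 0, 0, 0, 0, 0, 0, 1, 0, 0, 0, 0, 0, 0, 1, 0, 0, 0, 0, 0, 0])

```text
t: 18.48
eef_pos: [0.5195, -0.1712, 0.0537]
tool_rot: [-0.002, 0.67, 0.742, -0.002]
contact_force: [-6.7, 0.7, -2.0]
gripper_width: 0.999
```

Emit:
drive_tool(series=[1, 0, 0, -30, 0, 0, 0, 1, 0, 0, -40, 0, 0, 0, 1, 0, 0, -40, 0, 0, 0, 1, 0, 0, -40, 0, 0, 0, 1, 0, 0, 0, 0, 0, -0.094, 1, 45, 10, 0, 0, 0, 0, 1, 45, 10, 0, 0, 0, 0, 1, 45, 10, 0, 0, 0, 0, 1, 45, 10, 0, 0, 0, 0, 1, 45, 10, 0, 0, 0, 0, 1, 45, 10, 0, 0, 0, 0, 1, 45, 10, 0, 0, 0, 0])

```text
t: 19.98
eef_pos: [0.5303, 0.1534, 0.2054]
tool_rot: [0.001, 0.635, 0.773, 0.001]
contact_force: [0.4, -0.2, 0.1]
gripper_width: 0.999
```

```bash
python3 - <<'E'
from geo import *
d=np.array([.193,-.981]);be=np.array([.5337,.1901])
st(np.r_[be-d*.1886,.2]);
t=cam('top')
def crop(c,u,v,w,h,k): return cv2.resize(c['pixels'][v:v+h,u:u+w],(w*k,h*k),interpolation=cv2.INTER_CUBIC)
cv2.imwrite('pics/p9.png',crop(t,120,170,340,160,2))
E
```

```text
t 19.98 [0.5303 0.1534 0.2054] 0.999 [ 0.4101 -0.1738  0.0562] [0.0012 0.6346 0.7729 0.0012]
chest xy 0.09526579218073015 0.35063460393331203 jaw yaw 11.226033467262026
-> [223.9309  10.815    5.3606]
```

View pics/p9.png

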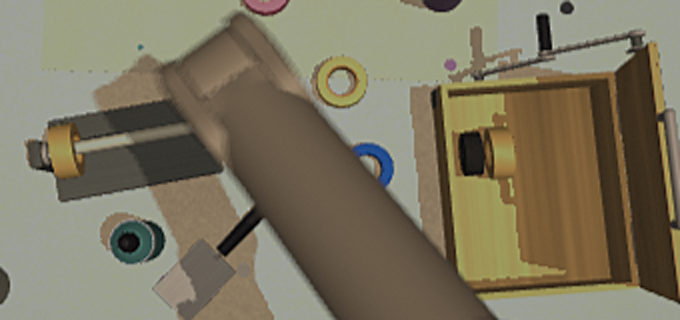

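Collar (470,153) and first roll (498,153) stand in the chest; last bar roll at (65,150). Table roll at (340,80), not moved.

Emit:
drive_tool(series=[1, 45, 3, 0, 0, 0, 0, 1, 45, 2, 0, 0, 0, 0, 1, 45, 3, 0, 0, 0, 0, 1, 45, 2, 0, 0, 0, 0, 1, 43, 2.5, 0, 0, 0, 0, 1, 0, 0, 0, 0, 0, 0], force=25)

```text
t: 20.78
eef_pos: [0.4969, 0.3775, 0.2056]
tool_rot: [-0.001, 0.632, 0.775, 0.002]
contact_force: [-0.1, -0.7, 1.0]
gripper_width: 1.0
```

Emit:
drive_tool(series=[1, 0, 0, 25, 0, 0, 0, 1, 0, 0, 25, 0, 0, 0, 1, 0, 0, 25, 0, 0, 0, 1, 0, 0, 22, 0, 0, 0, 1, 0, 0, 0, 0, 0, 0, -1, 0, 0, 0, 0, 0, 0, -1, 0, 0, 0, 0, 0, 0, -1, 0, 0, 0, 0, 0, 0, -1, 0, 0, 0, 0, 0, 0, -1, 0, 0, 0, 0, 0, 0])

```text
t: 22.02
eef_pos: [0.4993, 0.3731, 0.1077]
tool_rot: [0.0, 0.635, 0.773, 0.001]
contact_force: [-1.7, -1.6, 6.0]
gripper_width: 0.777
```

```bash
python3 -c "
from geo import *
d=np.array([.193,-.981]);be=np.array([.5337,.1901])
st(np.r_[be-d*.1886,.107])"
```

```text
t 22.02 [0.4993 0.3731 0.1077] 0.777 [-1.7077 -1.6105  6.0075] [0.0003 0.6349 0.7726 0.0008]
chest xy 0.08606156766543623 0.5723696628072613 jaw yaw 11.175875645954502
-> [ 2.3162 -1.542   0.6907]
```

Gripped. Lift 14, slide 230.

Emit:
drive_tool(series=[-1, 0, 0, -7, 0, 0, 0, -1, 0, 0, -7, 0, 0, 0, -1, 0, 0, 0, 0, 0, 0, -1, -15, 0, 0, 0, 0, 0, -1, -20, 0, 0, 0, 0, 0, -1, -20, 0, 0, 0, 0, 0, -1, -20, 0, 0, 0, 0, 0, -1, -20, 0, 0, 0, 0, 0], force=35)

```text
t: 23.02
eef_pos: [0.5177, 0.2775, 0.1203]
tool_rot: [0.0, 0.635, 0.772, -0.0]
contact_force: [0.9, -0.4, -1.1]
gripper_width: 0.767
```

Emit:
drive_tool(series=[-1, -20, 0, 0, 0, 0, 0, -1, -20, 0, 0, 0, 0, 0, -1, -20, 0, 0, 0, 0, 0, -1, -20, 0, 0, 0, 0, 0, -1, -20, 0, 0, 0, 0, 0, -1, -20, 0, 0, 0, 0, 0, -1, -20, 0, 0, 0, 0, 0, -1, 0, 0, 0, 0, 0, 0, -1, 0, 0, -40, 0, 0, 0, -1, 0, 0, -40, 0, 0, 0, -1, 0, 0, 0, 0, 0, 0])

```text
t: 24.4
eef_pos: [0.546, 0.1442, 0.2036]
tool_rot: [0.002, 0.634, 0.773, 0.003]
contact_force: [-0.3, -0.3, -0.8]
gripper_width: 0.773
```

```bash
python3 -c "
from geo import *
st(ch(.055,-.01,.2))"
```

```text
t 24.4 [0.546  0.1442 0.2036] 0.773 [-0.3231 -0.3167 -0.7547] [0.0016 0.6344 0.773  0.0028]
chest xy 0.1100169599114983 0.3399586278650574 jaw yaw 11.24882122115084
-> [-342.9729  -88.9238    2.6129]
```

Emit:
drive_tool(series=[-1, -42.4, -11.1, 0, 0, 0, 0, -1, -42.4, -11.1, 0, 0, 0, 0, -1, -42.4, -11.1, 0, 0, 0, 0, -1, -42.4, -11.1, 0, 0, 0, 0, -1, -42.4, -11.1, 0, 0, 0, 0, -1, -42.4, -11.1, 0, 0, 0, 0, -1, -42.4, -11.1, 0, 0, 0, 0, -1, -42.4, -11.1, 0, 0, 0, 0, -1, 0, 0, 0, 0, 0, 0.094, -1, 0, 0, 0, 0, 0, 0])

```text
t: 25.65
eef_pos: [0.5226, -0.2074, 0.1993]
tool_rot: [-0.001, 0.67, 0.742, -0.0]
contact_force: [0.3, 0.3, -2.0]
gripper_width: 0.77
```

```bash
python3 -c "
from geo import *
st(ch(.055,-.006,.052))"
```

```text
t 25.65 [ 0.5226 -0.2074  0.1993] 0.77 [ 0.2566  0.3243 -1.9897] [-0.0008  0.6702  0.7422 -0.0001]
chest xy 0.05213209157968528 -0.0076012019605076276 jaw yaw 5.840592743581731
-> [  1.4399   3.0254 147.2917]
```

Emit:
drive_tool(series=[-1, 1, 3, 40, 0, 0, 0, -1, 0, 0, 40, 0, 0, 0, -1, 0, 0, 40, 0, 0, 0, -1, 0, 0, 27, 0, 0, 0, -1, 0, 0, 0, 0, 0, 0, 1, 0, 0, 0, 0, 0, 0, 1, 0, 0, 0, 0, 0, 0, 1, 0, 0, 0, 0, 0, 0, 1, 0, 0, 0, 0, 0, 0])

```text
t: 26.78
eef_pos: [0.5231, -0.2066, 0.0536]
tool_rot: [-0.002, 0.67, 0.742, -0.002]
contact_force: [-6.6, 0.7, -1.9]
gripper_width: 1.0
```

Emit:
drive_tool(series=[1, 0, 0, -30, 0, 0, 0, 1, 0, 0, -40, 0, 0, 0, 1, 0, 0, -40, 0, 0, 0, 1, 0, 0, -40, 0, 0, 0, 1, 40, 0, 0, 0, 0, 0, 1, 40, 0, 0, 0, 0, 0, 1, 40, 0, 0, 0, 0, 0, 1, 0, 0, 0, 0, 0, 0])

```text
t: 27.78
eef_pos: [0.5144, -0.0832, 0.2055]
tool_rot: [0.001, 0.668, 0.744, 0.001]
contact_force: [0.6, -0.5, 0.5]
gripper_width: 0.999
```

```bash
python3 - <<'E'
from geo import *
s=cam('scene');t=cam('top')
for n,c in(('s',s),('t',t)):
    hsv=cv2.cvtColor(c['pixels'],cv2.COLOR_BGR2HSV)
    m=cv2.inRange(hsv,(12,90,70),(32,255,255))
    q=proj(c,[.602,.04,.02]).astype(int)
    print(n,q,[(cv2.boundingRect(k),cv2.minEnclosingCircle(k)) for k in cv2.findContours(m,0,1)[0] if 150<cv2.contourArea(k)<2000 and abs(cv2.minEnclosingCircle(k)[0][0]-q[0])<60 and abs(cv2.minEnclosingCircle(k)[0][1]-q[1])<60])
def crop(c,u,v,w,h,k): return cv2.resize(c['pixels'][v:v+h,u:u+w],(w*k,h*k),interpolation=cv2.INTER_CUBIC)
cv2.imwrite('pics/p10.png',np.hstack([crop(t,270,170,200,160,2),crop(s,160,240,190,160,2)]))
st()
E
```

```text
s [281 290] [((267, 279, 29, 28), ((281.0, 292.5), 15.008431434631348))]
t [290 211] [((278, 198, 26, 26), ((290.31195068359375, 210.63674926757812), 12.978996276855469))]
t 27.88 [ 0.5144 -0.0872  0.2048] 0.996 [ 0.3148 -0.3743  0.0475] [0.0013 0.67   0.7424 0.0003]
chest xy 0.05578830010204354 0.11283497160389744 jaw yaw 5.871018940801169
```

View pics/p10.png

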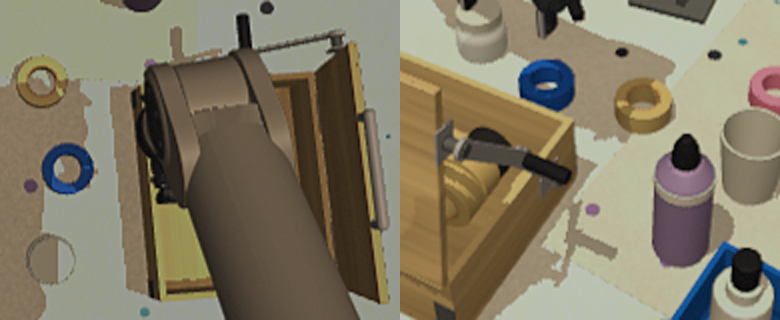

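Rolls and collar are in the chest; table roll (43,82 in the top crop) has not moved. Go for it.

Emit:
drive_tool(series=[1, 30, 25, 0, 0, 0, 0, 1, 30, 25, 0, 0, 0, 0, 1, 30, 25, 0, 0, 0, 0, 1, 29, 25, 0, 0, 0, 0, 1, 0, 0, 40, 0, 0, 0, 1, 0, 0, 40, 0, 0, 0, 1, 0, 0, 40, 0, 0, 0, 1, 0, 0, 0, 0, 0, 0])

```text
t: 28.88
eef_pos: [0.5997, 0.0391, 0.0809]
tool_rot: [-0.002, 0.671, 0.741, -0.002]
contact_force: [-0.5, 0.2, 0.6]
gripper_width: 1.002
```

```bash
python3 - <<'E'
from geo import *
s=cam('scene')
m=cv2.inRange(cv2.cvtColor(s['pixels'],cv2.COLOR_BGR2HSV),(12,90,70),(32,255,255))
print([(cv2.boundingRect(k),cv2.minEnclosingCircle(k)) for k in cv2.findContours(m,0,1)[0] if 100<cv2.contourArea(k)<2000 and abs(cv2.minEnclosingCircle(k)[0][0]-281)<40 and 250<cv2.minEnclosingCircle(k)[0][1]<330])
st([.602,.041,.026])
E
```

```text
[((268, 279, 28, 28), ((281.1600036621094, 292.0), 15.128401756286621))]
t 28.93 [0.6012 0.0399 0.0831] 1.001 [ 0.2902 -0.0555  0.6218] [-0.0004  0.6711  0.7414 -0.0007]
chest xy 0.15469160885103142 0.23077971824093113 jaw yaw 5.701357845813525
-> [ 1.0091  0.9737 57.0756]
```

Emit:
drive_tool(series=[1, 1, 1, 20, 0, 0, 0, 1, 0, 0, 20, 0, 0, 0, 1, 0, 0, 17, 0, 0, 0, 1, 0, 0, 0, 0, 0, 0, -1, 0, 0, 0, 0, 0, 0, -1, 0, 0, 0, 0, 0, 0, -1, 0, 0, 0, 0, 0, 0, -1, 0, 0, 0, 0, 0, 0, -1, 0, 0, 0, 0, 0, 0], force=30)

```text
t: 30.05
eef_pos: [0.6028, 0.0425, 0.0271]
tool_rot: [0.0, 0.671, 0.742, 0.0]
contact_force: [-0.3, 0.4, 5.4]
gripper_width: 0.78
```

Emit:
drive_tool(series=[-1, 0, 0, -20, 0, 0, 0, -1, 0, 0, -40, 0, 0, 0, -1, 0, 0, -40, 0, 0, 0, -1, 0, 0, -40, 0, 0, 0, -1, 0, 0, -40, 0, 0, 0, -1, 0, 0, 0, 0, 0, 0])

```text
t: 30.8
eef_pos: [0.604, 0.0429, 0.2107]
tool_rot: [0.002, 0.671, 0.742, 0.003]
contact_force: [-0.3, 0.4, -1.2]
gripper_width: 0.783
```

```bash
python3 -c "
from geo import *
st(ch(-.05,.03,.206))"
```

```text
t 30.8 [0.604  0.0429 0.2107] 0.783 [-0.2509  0.44   -1.2277] [0.0024 0.6705 0.7419 0.0025]
chest xy 0.15775678801227827 0.23349223826560192 jaw yaw 5.782152447963188
-> [-203.0607 -208.2557    3.3415]
```

Emit:
drive_tool(series=[-1, -29, -29.8, 0, 0, 0, 0, -1, -29, -29.8, 0, 0, 0, 0, -1, -29, -29.8, 0, 0, 0, 0, -1, -29, -29.8, 0, 0, 0, 0, -1, -29, -29.8, 0, 0, 0, 0, -1, -29, -29.8, 0, 0, 0, 0, -1, -29, -29.8, 0, 0, 0, 0, -1, 0, 0, 0, 0, 0, 0])

```text
t: 31.8
eef_pos: [0.412, -0.1832, 0.2055]
tool_rot: [-0.001, 0.673, 0.74, -0.001]
contact_force: [0.2, 0.2, -0.7]
gripper_width: 0.783
```

```bash
python3 -c "
from geo import *
st(ch(-.05,.03,.048))"
```

```text
t 31.8 [ 0.412  -0.1832  0.2055] 0.783 [ 0.2388  0.2246 -0.7422] [-0.0009  0.6726  0.74   -0.0014]
chest xy -0.05559451870407923 0.027401918526849707 jaw yaw 5.4607920099828675
-> [  2.679    6.1157 157.4756]
```

Emit:
drive_tool(series=[-1, 3, 6, 40, 0, 0, 0, -1, 0, 0, 40, 0, 0, 0, -1, 0, 0, 40, 0, 0, 0, -1, 0, 0, 37, 0, 0, 0, -1, 0, 0, 0, 0, 0, 0, 1, 0, 0, 0, 0, 0, 0, 1, 0, 0, 0, 0, 0, 0, 1, 0, 0, 0, 0, 0, 0])

```text
t: 32.8
eef_pos: [0.4215, -0.1775, 0.0504]
tool_rot: [0.001, 0.671, 0.742, 0.0]
contact_force: [-0.2, 0.2, 0.3]
gripper_width: 0.999
```

Emit:
drive_tool(series=[1, 0, 0, -30, 0, 0, 0, 1, 0, 0, -40, 0, 0, 0, 1, 0, 0, -40, 0, 0, 0, 1, 0, 0, -40, 0, 0, 0, 1, 40, 20, 0, 0, 0, 0, 1, 40, 30, 0, 0, 0, 0, 1, 40, 40, 0, 0, 0, 0, 1, 40, 40, 0, 0, 0, 0, 1, 40, 40, 0, 0, 0, 0, 1, 0, 0, 0, 0, 0, 0])

```text
t: 34.05
eef_pos: [0.5715, 0.0443, 0.2003]
tool_rot: [-0.0, 0.668, 0.744, 0.002]
contact_force: [-0.3, -0.4, -1.0]
gripper_width: 1.0
```

```bash
python3 - <<'E'
from geo import *
t=cam('top');s=cam('scene')
def crop(c,u,v,w,h,k): return cv2.resize(c['pixels'][v:v+h,u:u+w],(w*k,h*k),interpolation=cv2.INTER_CUBIC)
cv2.imwrite('pics/p11.png',np.hstack([crop(t,320,120,140,210,2),crop(s,40,220,250,210,2)]))
st(ch(.237,.03,.2),ch(.237,.03,.155)); print(bot.get_obs()['q'])
print('knob proj',proj(t,ch(.201,-.0085,.166)),proj(s,ch(.201,-.0085,.166)))
print('botB',onz(t,487/1.4,213/1.4,.16),onz(t,482/1.4,227/1.4,.08), onz(s,424/1.4,438/1.4,.16),onz(s,421/1.4,512/1.4,0))
E
```

```text
t 34.15 [0.5695 0.0394 0.1995] 1.004 [-1.0854 -1.438   0.0939] [-0.      0.6701  0.7423 -0.0001]
chest xy 0.12310972336689648 0.23333964186393685 jaw yaw 5.851670794412174
-> [-203.768   113.1373   -0.4982]
-> [-203.763   113.1434   44.5018]
[ 0.3851  0.462  -0.7289  1.8245  0.3624  0.9928 -0.3914]
knob proj [390.7245 177.179 ] [243.999  329.0869]
botB [ 0.7312 -0.091   0.16  ] [ 0.7256 -0.0936  0.08  ] [ 0.7371 -0.0991  0.16  ] [ 0.7402 -0.0998  0.    ]
```

View pics/p11.png

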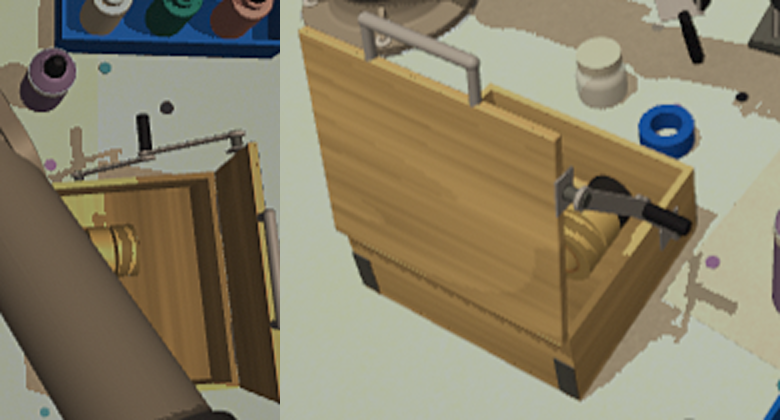

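Scene crop: both standing rolls (575,245) and the collar (605,205) sit in the chest; the flat roll is hidden by the arm. Move aside to check before the stay.

Emit:
drive_tool(series=[1, 40, -10, -10, 0, 0, 0, 1, 40, -10, -10, 0, 0, 0, 1, 40, -10, -10, 0, 0, 0, 1, 40, -10, 0, 0, 0, 0, 1, 40, -10, 0, 0, 0, 0, 1, 0, 0, 0, 0, 0, 0])

```text
t: 34.9
eef_pos: [0.4981, 0.2347, 0.23]
tool_rot: [0.0, 0.669, 0.743, 0.0]
contact_force: [0.2, -1.0, 0.1]
gripper_width: 1.001
```

```bash
python3 - <<'E'
from geo import *
t=cam('top')
m=cv2.inRange(cv2.cvtColor(t['pixels'],cv2.COLOR_BGR2HSV),(12,90,70),(32,255,255))
cv2.imwrite('pics/p12.png',cv2.resize(t['pixels'][120:330,270:460],None,fx=2.8,fy=2.8,interpolation=cv2.INTER_CUBIC))
for p in(ch(-.05,.03,.022),ch(.055,.03,.042),ch(.055,.066,.04)):print((proj(t,p)-[270,120])*2.8)
st(ch(.237,.03,.225))
E
```

```text
[288.8467 457.4377]
[282.0922 343.7931]
[243.2386 346.6457]
t 34.95 [0.4992 0.2324 0.2296] 0.999 [-0.0026 -0.5997 -0.3714] [ 0.0005  0.6702  0.7422 -0.0002]
chest xy 0.07214513638911342 0.4323715906982547 jaw yaw 5.842146835721224
-> [-402.9696  163.4855    5.1222]
```

View pics/p12.png

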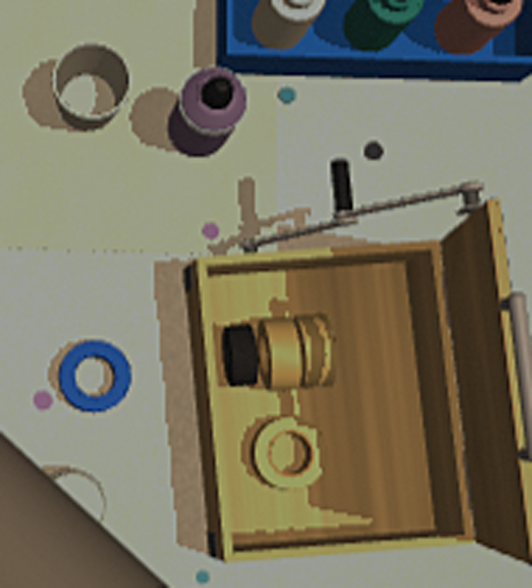

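All four pieces are inside the chest: collar (240,355), two standing rolls (280,352),(318,350), flat roll (287,453). Bottle B at (213,100) stays clear of the planned push from the knob's front side.

Emit:
drive_tool(series=[1, -41, 16.3, 0, 0, 0, 0, 1, -41, 16.3, 0, 0, 0, 0, 1, -41, 16.3, 0, 0, 0, 0, 1, -41, 16.3, 0, 0, 0, 0, 1, -41, 16.3, 0, 0, 0, 0, 1, -41, 16.3, 0, 0, 0, 0, 1, -41, 16.3, 0, 0, 0, 0, 1, -41, 16.3, 0, 0, 0, 0, 1, -41, 16.3, 0, 0, 0, 0, 1, -41, 16.3, 0, 0, 0, 0, 1, 0, 0, 0, 0, 0, 0])

```text
t: 36.33
eef_pos: [0.7025, -0.1675, 0.2281]
tool_rot: [0.001, 0.674, 0.738, -0.002]
contact_force: [0.5, 0.4, 0.1]
gripper_width: 1.0
```

```bash
python3 -c "
from geo import *
st(ch(.237,.023,.155))"
```

```text
t 36.33 [ 0.7025 -0.1675  0.2281] 1.0 [0.5215 0.3557 0.1116] [ 0.0007  0.6744  0.7384 -0.0018]
chest xy 0.23500525900319105 0.014409858899212502 jaw yaw 5.183757718799982
-> [ 8.8561  1.9926 73.1124]
```

Emit:
drive_tool(series=[1, 4, 2, 0, 0, 0, 0, 1, 0, 0, 0, 0, 0, 0, 1, 0, 0, 0, 0, 0, 0])

```text
t: 36.7
eef_pos: [0.7047, -0.1533, 0.2296]
tool_rot: [0.0, 0.67, 0.742, -0.0]
contact_force: [-0.7, -0.3, 0.2]
gripper_width: 1.002
```

```bash
python3 -c "
from geo import *
st(ch(.237,.023,.155))"
```

```text
t 36.7 [ 0.7047 -0.1533  0.2296] 1.002 [-0.6694 -0.2814  0.2187] [ 0.      0.6699  0.7424 -0.    ]
chest xy 0.23856959329171273 0.028330157324744424 jaw yaw 5.8779607698412715
-> [-5.3258 -1.6593 74.6401]
```

Emit:
drive_tool(series=[1, -5, -1.5, 25, 0, 0, 0, 1, 0, 0, 25, 0, 0, 0, 1, 0, 0, 25, 0, 0, 0, 1, 0, 0, 0, 0, 0, 0, 1, -4, 0, 0, 0, 0, 0, 1, -4, 0, 0, 0, 0, 0, 1, -4, 0, 0, 0, 0, 0, 1, 0, 0, 0, 0, 0, 0])

```text
t: 37.7
eef_pos: [0.7053, -0.1718, 0.1547]
tool_rot: [0.0, 0.671, 0.742, 0.0]
contact_force: [0.4, -0.5, 0.2]
gripper_width: 1.0
```

Emit:
drive_tool(series=[1, -4, 0, 2.5, 0, 0, 0, 1, -4, 0, 2.5, 0, 0, 0, 1, -4, 0, 2.5, 0, 0, 0, 1, -4, 0, 2.5, 0, 0, 0, 1, 0, 0, 0, 0, 0, 0])

```text
t: 38.33
eef_pos: [0.7064, -0.1866, 0.1433]
tool_rot: [-0.001, 0.67, 0.742, 0.0]
contact_force: [-0.1, 4.3, -2.8]
gripper_width: 0.997
```

```bash
cat >> geo.py <<'E'
def knob():
    s=cam('scene');t=cam('top'); out=[]
    for c,(u,v) in((s,(225,315)),(t,(391,180))):
        g=c['pixels'].max(2)<45; out.append((c,g))
    return out
E
python3 - <<'E'
from geo import *
st()
s=cam('scene');t=cam('top')
def crop(c,u,v,w,h,k): return cv2.resize(c['pixels'][v:v+h,u:u+w],(w*k,h*k),interpolation=cv2.INTER_CUBIC)
cv2.imwrite('pics/p13.png',np.hstack([crop(s,150,240,160,150,3),crop(t,340,120,110,150,2) if 0 else crop(t,340,120,100,150,3)]))
E
```

```text
t 38.33 [ 0.7064 -0.1866  0.1433] 0.997 [-0.0618  4.2955 -2.7595] [-0.0009  0.6704  0.742   0.0001]
chest xy 0.2370477874060566 -0.00500699034088199 jaw yaw 5.807233782200275
```

View pics/p13.png

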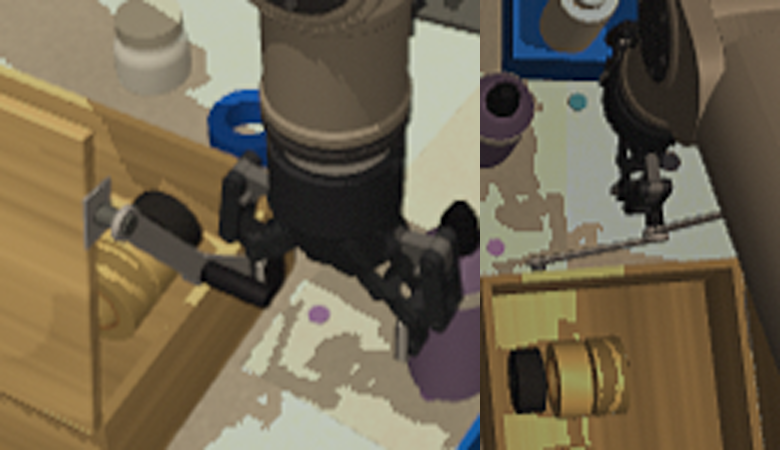

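Finger is on the knob (crop (265,285)), force about 5 N, stay has begun to move. Continue along the arc.

Emit:
drive_tool(series=[1, -4, 0, 2.5, 0, 0, 0, 1, -4, 0, 3, 0, 0, 0, 1, -4, 0, 3, 0, 0, 0, 1, -4, 0, 3.5, 0, 0, 0, 1, -4, 0, 3.5, 0, 0, 0, 1, -4, 0, 4, 0, 0, 0, 1, 0, 0, 0, 0, 0, 0, 1, 0, 0, 0, 0, 0, 0])

```text
t: 39.42
eef_pos: [0.7081, -0.2044, 0.1222]
tool_rot: [-0.004, 0.669, 0.743, 0.002]
contact_force: [0.5, 14.3, -12.0]
gripper_width: 1.001
```

```bash
python3 - <<'E'
from geo import *
st()
s=cam('scene')
def crop(c,u,v,w,h,k): return cv2.resize(c['pixels'][v:v+h,u:u+w],(w*k,h*k),interpolation=cv2.INTER_CUBIC)
cv2.imwrite('pics/p14.png',crop(s,40,220,250,190,3))
E
```

```text
t 39.42 [ 0.7081 -0.2044  0.1222] 1.001 [  0.5499  14.3297 -11.9939] [-0.0043  0.6691  0.7432  0.002 ]
chest xy 0.23698162940524756 -0.022815921056159625 jaw yaw 6.010097770220238
```

View pics/p14.png

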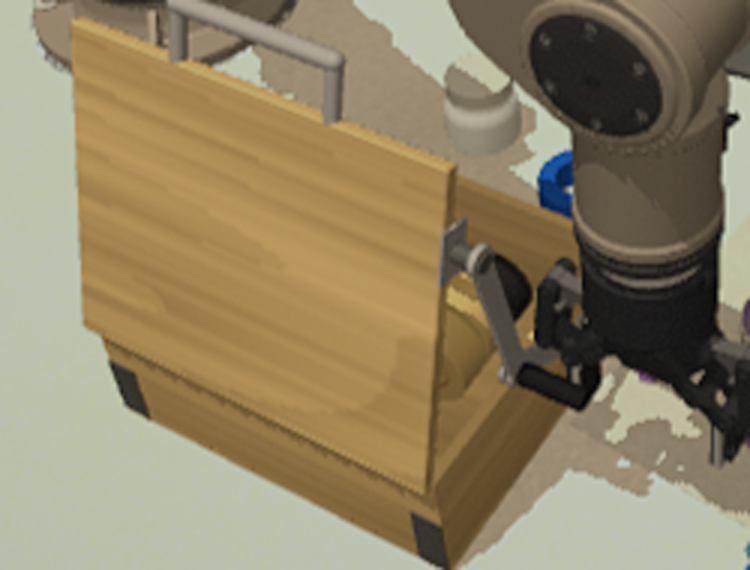

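Stay is clearly folded at the knuckle (510,375 in the crop), lid still steep. Retreat and compute the knuckle and the handle position numerically.

Emit:
drive_tool(series=[1, 8, 0, -5, 0, 0, 0, 1, 12, 0, -5, 0, 0, 0, 1, 20, 0, -20, 0, 0, 0, 1, 0, 0, -40, 0, 0, 0, 1, 0, 0, -40, 0, 0, 0, 1, 0, 0, -40, 0, 0, 0, 1, 0, 0, -40, 0, 0, 0, 1, 0, 0, -40, 0, 0, 0, 1, 0, 0, -40, 0, 0, 0, 1, 0, 0, -40, 0, 0, 0, 1, 0, 0, 0, 0, 0, 0])

```text
t: 40.85
eef_pos: [0.7059, -0.1698, 0.4415]
tool_rot: [0.004, 0.67, 0.742, 0.003]
contact_force: [-0.2, 0.1, 0.2]
gripper_width: 1.0
```

```bash
python3 - <<'E'
from geo import *
st(); print(bot.get_obs()['q'])
s=cam('scene');t=cam('top')
print('knob tip pred for y,z',[(y,proj(s,ch(.201,y,z)),proj(s,ch(.155,y,z))) for y,z in((-.041,.137),(-.035,.144),(-.047,.129),(-.053,.117))])
# dark knob blob in scene
g=(s['pixels'].max(2)<40).astype(np.uint8)
for k in cv2.findContours(g,0,1)[0]:
    x,y,w,h=cv2.boundingRect(k)
    if cv2.contourArea(k)>40 and 190<x<260 and 290<y<370: print('knob blob',x,y,w,h,cv2.minAreaRect(k))
for a in(1.2,1.25,1.3,1.35,1.4,1.43):
    y=-.11+.255*np.cos(a)-.005*np.sin(a);z=.095+.255*np.sin(a)+.005*np.cos(a)
    print(a,y,z,proj(s,ch(.055,y,z)),proj(t,ch(.055,y,z)))
cv2.imwrite('pics/p15.png',np.hstack([cv2.resize(s['pixels'][210:400,40:260],None,fx=2,fy=2),cv2.resize(t['pixels'][170:360,370:540],None,fx=2,fy=2)]))
E
```

```text
t 40.85 [ 0.7059 -0.1698  0.4415] 1.0 [-0.2419  0.1145  0.1925] [0.0038 0.6703 0.7421 0.0025]
chest xy 0.23820734543283945 0.011820012143476114 jaw yaw 5.818817617263151
[ 0.5273  0.5505 -0.6719  1.1054  0.3336  1.5784  0.0389]
knob tip pred for y,z [(-0.041, array([235.1711, 352.7351]), array([213.2812, 342.9133])), (-0.035, array([236.7707, 347.7619]), array([214.8528, 338.0336])), (-0.047, array([233.5973, 358.0562]), array([211.7507, 348.1414])), (-0.053, array([232.1344, 364.7377]), array([210.3906, 354.7332]))]
knob blob 212 341 24 16 ((224.0308074951172, 348.3321838378906), (24.662654876708984, 7.696734428405762), 24.443954467773438)
knob blob 205 305 12 22 ((211.3000030517578, 314.4000244140625), (21.819719314575195, 7.905694484710693), 71.56504821777344)
1.2 -0.022258968038284352 0.3344817556940261 [159.959  236.0161] [424.0679 230.0712]
1.25 -0.034337720685984424 0.33856768974765084 [154.8736 238.2736] [430.6105 229.4529]
1.3 -0.04660558962781619 0.3420448314245072 [149.6202 240.9551] [437.199  228.8545]
1.35 -0.059031911580407714 0.34490448968126325 [144.2098 244.0695] [443.8055 228.2789]
1.4 -0.07158562721038084 0.3471395168615586 [138.6556 247.6243] [450.4012 227.7287]
1.43 -0.07916596331076801 0.348178320915214 [135.2601 249.9708] [454.3415 227.4118]
```

View pics/p15.png

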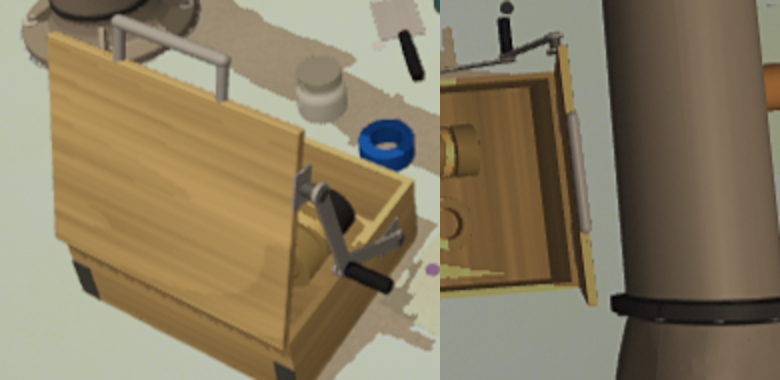

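Knuckle triangulates to y −41 mm, z 137 mm (stay ≈0.86 rad); the handle end (225,62 / 573,115 in the crops) fits lid ≈1.29 rad. Now turn the jaws across the handle.

Emit:
drive_tool(series=[1, 0, 0, 0, 0, 0, 0.175, 1, 0, 0, 0, 0, 0, 0.175, 1, 0, 0, 0, 0, 0, 0.175, 1, 0, 0, 0, 0, 0, 0.175, 1, 0, 0, 0, 0, 0, 0.175, 1, 0, 0, 0, 0, 0, 0.175, 1, 0, 0, 0, 0, 0, 0.175, 1, 0, 0, 0, 0, 0, 0.175, 1, 0, 0, 0, 0, 0, 0.174, 1, 0, 0, 0, 0, 0, 0])

```text
t: 42.2
eef_pos: [0.7046, -0.1711, 0.4338]
tool_rot: [0.0, 0.999, 0.05, -0.001]
contact_force: [0.5, -0.4, -0.4]
gripper_width: 1.003
```

```bash
python3 -c "
from geo import *
st(ch(.03,-.044,.44)); print(bot.get_obs()['q'])"
```

```text
t 42.2 [ 0.7046 -0.1711  0.4338] 1.003 [ 0.4567 -0.4004 -0.3816] [ 0.      0.9988  0.0497 -0.001 ]
chest xy 0.23677232813041552 0.010642844386878805 jaw yaw -84.30102550766554
-> [-206.8639   54.4742   -5.7756]
[ 0.3683  0.5072 -0.3702  1.1279  0.177   1.5382 -1.4362]
```

Emit:
drive_tool(series=[1, -34.5, 9, 0, 0, 0, 0, 1, -34.5, 9, 0, 0, 0, 0, 1, -34.5, 9, 0, 0, 0, 0, 1, -34.5, 9, 0, 0, 0, 0, 1, -34.5, 9, 0, 0, 0, 0, 1, -34.5, 9, 0, 0, 0, 0, 1, 0, 0, 0, 0, 0, 0, 1, 0, 0, 0, 0, 0, 0], force=30)

```text
t: 43.2
eef_pos: [0.5046, -0.2448, 0.4346]
tool_rot: [-0.0, 0.999, 0.05, 0.0]
contact_force: [0.4, 0.4, -0.1]
gripper_width: 0.998
```

```bash
python3 -c "
from geo import *
st(ch(.03,-.044,.348)); print(bot.get_obs()['q'])"
```

```text
t 43.2 [ 0.5046 -0.2448  0.4346] 0.998 [ 0.3546  0.359  -0.054 ] [-0.0001  0.9987  0.0501  0.    ]
chest xy 0.03051776693565989 -0.04302517533662421 jaw yaw -84.25217545583625
-> [-0.5291  0.987  86.643 ]
[ 0.6439  0.1938 -0.3618  1.5531  0.0689  1.4074 -1.1935]
```

Emit:
drive_tool(series=[1, 0, 1, 25, 0, 0, 0, 1, 0, 0, 25, 0, 0, 0, 1, 0, 0, 20, 0, 0, 0, 1, 0, 0, 16, 0, 0, 0, 1, 0, 0, 0, 0, 0, 0, 0, 0, 0, 0, 0, 0, 0, -0.5, 0, 0, 0, 0, 0, 0, -1, 0, 0, 0, 0, 0, 0, -1, 0, 0, 0, 0, 0, 0, -1, 0, 0, 0, 0, 0, 0, -1, 0, 0, 0, 0, 0, 0])

```text
t: 44.58
eef_pos: [0.5046, -0.2462, 0.3492]
tool_rot: [0.0, 0.999, 0.049, 0.0]
contact_force: [-1.2, -0.1, 4.5]
gripper_width: 0.126
```

```bash
cat >> geo.py <<'E'
def lid():
    o=bot.get_obs();p=o['eef_pos'];y=(p[:2]-C)@Y
    print('t',round(o['t'],2),'chest y,z',y,p[2],'grip',round(o['gripper_width'],3),'F',o['contact_force'])
E
python3 -c "
from geo import *
lid()
s=cam('scene')
for a in(1.22,1.25,1.28,1.31): print(a,proj(s,ch(.055,-.11+.255*np.cos(a)-.005*np.sin(a),.095+.255*np.sin(a)+.005*np.cos(a))))"
```

```text
t 44.58 chest y,z -0.04436071885224658 0.34924320244934526 grip 0.126 F [-1.1603 -0.1395  4.4756]
1.22 [157.9457 236.8689]
1.25 [154.8736 238.2736]
1.28 [151.7411 239.831 ]
1.31 [148.5503 241.5431]
```

```bash
python3 -c "
from geo import *
f=lambda a:np.array([-.11+.255*np.cos(a)-.005*np.sin(a),.095+.255*np.sin(a)+.005*np.cos(a)])
A=[1.289]+list(np.linspace(1.289,.2,25)[1:])+list(np.linspace(.2,0,9)[1:])
acc=np.zeros(2)
for i in range(len(A)-1):
    d=(f(A[i+1])-f(A[0]))*1000*[-1,-1]; r=np.round((d-acc)*2)/2; acc+=r; print(i,round(A[i+1],3),r.tolist())
"
```

```text
0 1.244 [-11.0, 3.5]
1 1.198 [-11.0, 3.5]
2 1.153 [-11.0, 4.0]
3 1.108 [-10.5, 5.0]
4 1.062 [-10.0, 5.0]
5 1.017 [-10.5, 6.0]
6 0.971 [-9.5, 6.0]
7 0.926 [-9.5, 6.5]
8 0.881 [-9.5, 7.0]
9 0.835 [-9.0, 7.5]
10 0.79 [-8.5, 7.5]
11 0.744 [-8.0, 8.5]
12 0.699 [-8.0, 8.5]
13 0.654 [-7.5, 9.0]
14 0.608 [-7.0, 9.0]
15 0.563 [-6.5, 9.5]
16 0.518 [-6.0, 10.0]
17 0.472 [-5.5, 10.0]
18 0.427 [-5.5, 10.0]
19 0.381 [-4.5, 11.0]
20 0.336 [-4.5, 10.5]
21 0.291 [-4.0, 11.0]
22 0.245 [-3.0, 11.0]
23 0.2 [-3.0, 11.5]
24 0.175 [-1.0, 6.0]
25 0.15 [-1.5, 6.5]
26 0.125 [-1.0, 6.0]
27 0.1 [-0.5, 6.5]
28 0.075 [-1.0, 6.0]
29 0.05 [-0.5, 6.5]
30 0.025 [-0.0, 6.5]
31 0.0 [-0.5, 6.5]
```

Emit:
drive_tool(series=[-1, 0, -11, 3.5, 0, 0, 0, -1, 0, -11, 3.5, 0, 0, 0, -1, 0, -11, 4, 0, 0, 0, -1, 0, -10.5, 5, 0, 0, 0, -1, 0, -10, 5, 0, 0, 0, -1, 0, -10.5, 6, 0, 0, 0, -1, 0, 0, 0, 0, 0, 0])

```text
t: 45.5
eef_pos: [0.4979, -0.1811, 0.3208]
tool_rot: [-0.001, 0.999, 0.05, -0.001]
contact_force: [-1.2, 1.8, 1.0]
gripper_width: 0.121
```

```bash
python3 -c "
from geo import *
lid()"
```

```text
t 45.5 chest y,z 0.02103920690782749 0.32083581014218726 grip 0.121 F [-1.1863  1.8266  1.0008]
```

Emit:
drive_tool(series=[-1, 0, -9.5, 6, 0, 0, 0, -1, 0, -9.5, 6.5, 0, 0, 0, -1, 0, -9.5, 7, 0, 0, 0, -1, 0, -9, 7.5, 0, 0, 0, -1, 0, -8.5, 7.5, 0, 0, 0, -1, 0, -8, 8.5, 0, 0, 0, -1, 0, -8, 8.5, 0, 0, 0, -1, 0, -7.5, 9, 0, 0, 0, -1, 0, 0, 0, 0, 0, 0])

```text
t: 46.62
eef_pos: [0.4911, -0.1126, 0.2603]
tool_rot: [-0.0, 0.999, 0.049, -0.001]
contact_force: [-2.2, 1.6, -1.6]
gripper_width: 0.124
```

```bash
python3 -c "
from geo import *
lid()"
```

```text
t 46.62 chest y,z 0.08982893832674044 0.26031187579833054 grip 0.124 F [-2.2038  1.5911 -1.5982]
```

Emit:
drive_tool(series=[-1, 0, -7, 9, 0, 0, 0, -1, 0, -6.5, 9.5, 0, 0, 0, -1, 0, -6, 10, 0, 0, 0, -1, 0, -5.5, 10, 0, 0, 0, -1, 0, -5.5, 10, 0, 0, 0, -1, 0, -4.5, 11, 0, 0, 0, -1, 0, -4.5, 10.5, 0, 0, 0, -1, 0, -4, 11, 0, 0, 0, -1, 0, -3, 11, 0, 0, 0, -1, 0, -3, 11.5, 0, 0, 0, -1, 0, 0, 0, 0, 0, 0])

```text
t: 48.0
eef_pos: [0.4862, -0.0635, 0.1568]
tool_rot: [-0.001, 0.999, 0.049, -0.001]
contact_force: [-4.2, 1.5, -1.3]
gripper_width: 0.129
```

```bash
python3 -c "
from geo import *
lid()"
```

```text
t 48.0 chest y,z 0.13920611607832764 0.1567816951553684 grip 0.129 F [-4.1785  1.5226 -1.3498]
```

Emit:
drive_tool(series=[-1, 0, -1, 6, 0, 0, 0, -1, 0, -1.5, 6.5, 0, 0, 0, -1, 0, -1, 6, 0, 0, 0, -1, 0, -0.5, 6.5, 0, 0, 0, -1, 0, -1, 6, 0, 0, 0, -1, 0, -0.5, 6.5, 0, 0, 0, -1, 0, 0, 6, 0, 0, 0, -1, 0, -0.5, 4, 0, 0, 0, -1, 0, 0, 2.5, 0, 0, 0, -1, 0, 0, 0, 0, 0, 0, -1, 0, 0, 0, 0, 0, 0])

```text
t: 49.38
eef_pos: [0.4855, -0.057, 0.1076]
tool_rot: [-0.001, 0.999, 0.049, -0.001]
contact_force: [-5.3, 3.6, -2.6]
gripper_width: 0.123
```

```bash
python3 -c "
from geo import *
lid()"
```

```text
t 49.38 chest y,z 0.1457717664881232 0.10762397179825399 grip 0.123 F [-5.2693  3.6019 -2.5807]
```

Emit:
drive_tool(series=[-1, 0, 0, 1.5, 0, 0, 0, -1, 0, 0, 1.5, 0, 0, 0, -1, 0, 0, 1.5, 0, 0, 0, -1, 0, 0, 1.5, 0, 0, 0, -1, 0, 0, 0, 0, 0, 0, -1, 0, 0, 0, 0, 0, 0])

```text
t: 50.12
eef_pos: [0.4855, -0.0568, 0.1018]
tool_rot: [-0.001, 0.999, 0.049, -0.001]
contact_force: [-5.7, 5.0, -0.4]
gripper_width: 0.128
```

```bash
python3 -c "
from geo import *
lid()"
```

```text
t 50.12 chest y,z 0.14595028949546088 0.10176985967589734 grip 0.128 F [-5.6671  5.0379 -0.3607]
```

Emit:
drive_tool(series=[-1, 0, 0, 1.5, 0, 0, 0, -1, 0, 0, 1.5, 0, 0, 0, -1, 0, 0, 1.5, 0, 0, 0, -1, 0, 0, 1.5, 0, 0, 0, -1, 0, 0, 0, 0, 0, 0, -1, 0, 0, 0, 0, 0, 0])

```text
t: 50.88
eef_pos: [0.4867, -0.0566, 0.0997]
tool_rot: [0.0, 0.999, 0.049, 0.001]
contact_force: [-20.3, 6.2, 46.2]
gripper_width: 0.121
```

```bash
python3 -c "
from geo import *
lid()
s=cam('scene')
for a in (0,.03,.06,.1): print(a,proj(s,ch(.055,-.11+.255*np.cos(a)-.005*np.sin(a),.101+.255*np.sin(a)+.005*np.cos(a))),proj(s,ch(.135,-.11+.22*np.cos(a)-.01*np.sin(a),.095+.22*np.sin(a)+.01*np.cos(a))))
cv2.imwrite('pics/p16.png',cv2.resize(s['pixels'][230:400,40:300],None,fx=3,fy=3,interpolation=cv2.INTER_CUBIC))"
```

```text
t 50.88 chest y,z 0.14600996073543732 0.09973027529404502 grip 0.121 F [-20.2805   6.1829  46.1978]
0 [223.1021 273.127 ] [246.5835 296.4073]
0.03 [222.8277 270.6756] [246.3924 294.3346]
0.06 [222.4939 268.2696] [246.1513 292.3108]
0.1 [221.9553 265.1353] [245.7515 289.6916]
```

View pics/p16.png

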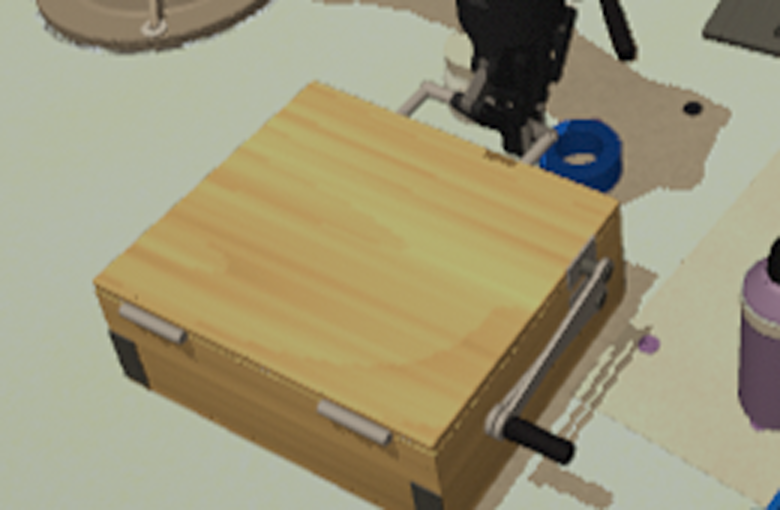

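The lid lies flat on the rim (front corner (620,205) matches θ=0), stay folded. The 46 N is from pressing down, so ease off, open a little and lift away.

Emit:
drive_tool(series=[-1, 0, 0, -2, 0, 0, 0, -1, 0, 0, -2, 0, 0, 0, -1, 0, 0, 0, 0, 0, 0])

```text
t: 51.3
eef_pos: [0.4865, -0.0566, 0.1003]
tool_rot: [-0.001, 0.999, 0.049, 0.001]
contact_force: [-4.1, 5.5, 1.4]
gripper_width: 0.124
```

Emit:
drive_tool(series=[-0.45, 0, 0, 0, 0, 0, 0, -0.45, 0, 0, 0, 0, 0, 0, -0.45, 0, 0, 0, 0, 0, 0, -0.45, 0, 0, 0, 0, 0, 0])

```text
t: 51.8
eef_pos: [0.4864, -0.0585, 0.0999]
tool_rot: [0.0, 0.999, 0.049, 0.0]
contact_force: [0.2, -0.3, -0.5]
gripper_width: 0.273
```

```bash
python3 -c "
from geo import *
lid()"
```

```text
t 51.8 chest y,z 0.1441862172091342 0.09993750779775115 grip 0.273 F [ 0.1687 -0.3314 -0.4687]
```

Released, no contact force. Lift straight up.

Emit:
drive_tool(series=[-0.45, 0, 0, -8, 0, 0, 0, -0.45, 0, 0, -10, 0, 0, 0, -0.45, 0, 0, -15, 0, 0, 0, -0.45, 0, 0, -30, 0, 0, 0, -0.45, 0, 0, -40, 0, 0, 0, -0.45, 0, 0, -40, 0, 0, 0, -0.45, 0, -40, 0, 0, 0, 0, -0.45, 0, -40, 0, 0, 0, 0, -0.45, 0, -40, 0, 0, 0, 0, -0.45, 0, -40, 0, 0, 0, 0, -0.45, 0, 0, 0, 0, 0, 0, -0.45, 0, 0, 0, 0, 0, 0])

```text
t: 53.3
eef_pos: [0.4705, 0.1005, 0.2433]
tool_rot: [0.0, 0.999, 0.049, 0.0]
contact_force: [-0.0, 0.2, -0.0]
gripper_width: 0.273
```

```bash
python3 - <<'E'
from geo import *
lid()
from h import *
s=cam('scene')
f=cv2.cvtColor(s['pixels'],cv2.COLOR_BGR2HSV)
m=cv2.inRange(f,(12,60,60),(32,255,255))
# wood blob: predicted lid top corners for angles vs mask extents
k=max([c for c in cv2.findContours(m,0,1)[0] if cv2.pointPolygonTest(c,(150,310),False)>0],key=cv2.contourArea)
p=k[:,0]; print('rightmost',p[p[:,0].argmax()],'topmost',p[p[:,1].argmin()],'left',p[p[:,0].argmin()],'bottom',p[p[:,1].argmax()])
for a in(0,.02,.04,.08): print(a,*[proj(s,ch(x,-.11+.22*np.cos(a)-.01*np.sin(a),.095+.22*np.sin(a)+.01*np.cos(a))).round(1) for x in(.135,-.135)])
print('bottleB cap dark at',proj(s,[.735,-.097,.16]).round())
E
```

```text
t 53.3 chest y,z 0.30387571574753874 0.2433453193427941 grip 0.273 F [-0.0254  0.1588 -0.0359]
rightmost [258 322] topmost [144 257] left [ 71 323] bottom [189 410]
0 [246.6 296.4] [144.2 255.8]
0.02 [246.5 295. ] [143.9 254.4]
0.04 [246.3 293.7] [143.4 253.1]
0.08 [246. 291.] [142.5 250.4]
bottleB cap dark at [302. 312.]
```

```bash
python3 -c "
from station import bot
print(bot.hand_in())"
```

```text
the job is handed in; nothing more can be done
None
```

The job is handed in after 53 s of robot time. The collar, both bar rolls and the tan table roll are in the chest, the stay is broken and the lid is shut. The hand-in reports no verdict.

**What I did:** I slid the collar off the bar and put it in the chest, then both rolls from the bar, then the roll from the table. I pushed the stay knuckle in with an open finger. Then I gripped the handle and lowered the lid slowly along its arc, let go and moved clear.

**What the last checks showed:**
- **Contents:** a top view before the stay was touched showed all four pieces inside the chest. That was the last sight of them, as the lid hides them now.
- **Stay:** the knuckle was at about 0.86 rad by triangulation, with the lid still at about 1.29 rad.
- **Lid:** its front corners lie within about 2 pixels of the shut position, on the low side, so it is closed.
- **Robot:** it touches nothing, and the contact force reads about zero.

**What disagreed:**
- **Extra lowering:** the lid needed about 8 mm more than planned before it seated, probably because the handle slipped a little in the grip.
- **Force:** the last press reached about 50 N at the wrist, through the fingertips. That is below the 120 N limit, and I backed it off at once.
- **Standing items:** I saw no bottle, cup or jar disturbed in any picture. I checked this only by eye, and the last full view of all of them was before the stay was broken.

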